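Swap three optics round onto the risers that bring them to beam height

TASK

The iris, the lens and the filter have been put on one another's risers, so none of them is at the height of the laser beam. Swap them round, parking one on the rubber mat meanwhile, so that each stands on the riser that brings its centre level with the laser's aperture: foot down flat in the recess on the riser's top, upright, and facing squarely along the beam. Tip none of them over on the way.

Things in the scene. Friction and masses are not known exactly. Their poses are not given: they have to be found in the camera images.
- laser_aperture (a point): centre of the opening in the front face of the grey finned laser head (100 x 50 mm, 133 mm high), fixed at one end of the line. x: beam direction. The beam runs level, 110 mm above the bench, over the centres of the three risers to a dark round beam dump (140 mm high), 85 to 150 mm past the last riser.
- iris_center (a point): iris, the tallest optic: dark disc 44 mm in diameter, 10 mm thick, thin lever with a ball on top, 39 mm above this point. This point: centre of the optic, 95 mm above the underside of its foot; grip here. x: optical axis, y: across the beam, z up. Grip across y, 44 mm wide, on the disc's rim. Loose, about 0.25 kg; round dark foot 40 mm wide, 10 mm thick, 12.7 mm steel post.
- filter_center (a point): filter mount, the middle optic in height: dark square frame 42 x 42 mm, 11 mm thick, brown glass window. This point: centre of the optic, 80 mm above the underside of its foot; grip here. x: optical axis, y: across the beam, z up. Grip across y, 42 mm wide, on the frame's sides. Loose, about 0.25 kg; round dark foot 40 mm wide, 10 mm thick, 12.7 mm steel post.
- lens_center (a point): lens, the shortest optic: dark ring 30 mm in diameter, 13 mm thick, small silver screw on top, up to 21 mm above this point. This point: centre of the optic, 65 mm above the underside of its foot; grip here. x: optical axis, y: across the beam, z up. Grip across y, 31 mm wide, on the ring's rim. Loose, about 0.25 kg; round dark foot 40 mm wide, 10 mm thick, 12.7 mm steel post.
- riser_low: the lowest of three aluminium riser blocks, 66 x 66 mm, bolted down on the beam line about 112 mm apart. Origin: centre of its underside, on the bench; x along the beam. Round recess in its top, 50 mm wide, 3 mm deep, centred, for a foot of 40 mm: recess floor 15 mm above the bench, rim 18 mm. At the start the filter stands on it.
- riser_mid: the middle-sized of three aluminium riser blocks, 66 x 66 mm, bolted down on the beam line about 112 mm apart. Origin: centre of its underside, on the bench; x along the beam. Round recess in its top, 50 mm wide, 3 mm deep, centred, for a foot of 40 mm: recess floor 30 mm above the bench, rim 33 mm. At the start the lens stands on it.
- riser_high: the tallest of three aluminium riser blocks, 66 x 66 mm, bolted down on the beam line about 112 mm apart. Origin: centre of its underside, on the bench; x along the beam. Round recess in its top, 50 mm wide, 3 mm deep, centred, for a foot of 40 mm: recess floor 45 mm above the bench, rim 48 mm. At the start the iris stands on it.
- mat: free grey rubber mat on the bench, 110 x 90 mm (x along the beam, y across), 3 mm thick, fixed, its centre 150 mm beside the beam line: a place to park one optic. Origin: centre of its underside. Nothing near the line or the mat stands higher than 180 mm.
Not all that is in view belongs to the job. What is shaped like the riser_low but purple is not meant.

How it is judged:
By the outcome, as a careful person would: the job done as asked, in the order asked, and still so for the second after the job is handed in, with the robot touching nothing.
It also fails if it takes over 102 s, if anything falls off the work surface, if the arm or the gripper's body presses on something with over 40 N, if the wrist force passes 120 N, or if a joint passes its speed limit or range.

ROBOT

A 6-joint arm with a two-finger parallel gripper is mounted at the origin on a cart in front of the work surface, level with it; the furniture and walls round the work are solid. World frame = base frame: x ahead of the robot, y to its left, z up, the work surface at z = 0. Lengths are in m, angles in rad, forces in N, time in s.
With the tool pointing down it reaches from about 0.3 to 0.875 m from the base axis. Payload 6.4 kg.
Tool frame: the origin (TCP) lies on the centre line of the jaws, within the pads' length; the fingertips stand 14 mm ahead of it and the grasp point (between the pads) lies 5 mm behind it; y points along the fingers, z is the direction in which the jaws open and shut, and the axes are right-handed (so a half turn about y gives the same grasp; the last joint's range is limited). The gripper opens to 88 mm and grips with 3 to 60 N. Pads are 18 mm wide; open, the fingers measure 123 mm over their backs; the gripper's body (75 mm by 187 mm) begins 45 mm behind the grasp point.
Start: joints at [-1.49, 0.181, 1.607, -0, 1.354, -0.206], TCP at [0.163, -0.552, 0.215] pointing down, gripper open.
Joint ranges: [-2.99, 2.99], [-0.89, 2.07], [0.3, 2.58], [-1.14, 4.28], [0, 2.63], [-3.12, 3.12]. Speed limits (rad/s): [2.57, 2.57, 3.01, 3.14, 3.14, 3.14].

INTERFACE

Orientations are given as a unit quaternion [x, y, z, w].
In Python, from rig import arm gives the robot as it stands.
- The arm moves only by the shell command python3 -m pendant 'ROWS' [FORCE]. ROWS is JSON, one flat list of numbers, 7 for each row, row after row: the finger opening in mm, from 0 to 88.1, then the shift along the tool's x, y, z in units of 0.2 m (1.0 is 0.2 m), then the turn, a rotation vector about the tool's x, y, z in units of 2 pi rad (1.0 is 2 pi rad). In form: [hand, x, y, z, rx, ry, rz, hand, x, y, z, rx, ry, rz, ...]. A call has 1 to 20 rows; each row is the pose to reach, as a shift and turn from the pose measured when the call began, along the tool's axes at that moment, turning the shorter way round; what a row does not reach only later rows make up. A row lasts 1/10 s, in which the tool goes at most 50 mm and 8.59 degrees, less where a joint would pass 70% of its speed; a pose out of reach is approached as far as the arm can. A call with a number of a shift or a turn outside -1 to 1 is refused whole. A call with a gripper value outside its range is refused whole. The fingers move at their own pace and stop on an object; FORCE is the grip in N (left out, the last holds). Time passes only in rows, so rows that repeat a pose let the fingers close. It gives the time, the measured TCP pose, the force and the opening at its end, in the units of the state.
- arm.state(): the state, without advancing time (a new reading comes with each control period).
- arm.get_image(name): name is "side" or "top" or "wrist"; returns (picture, depth): 400x640x3 uint8, red, green, blue; 400x640 float32, m along the optical axis (not along the pixel's ray), 0 where there is no reading.
- arm.get_calibration(name): a dict with "camera_matrix" (3x3 intrinsics, pixels), "rvec" (rotation vector, rad) and "tvec" (3), from world to camera coordinates, as OpenCV has them; the wrist camera has in their place "hand_eye" (4x4, takes a point from camera to tool coordinates, whose origin is the TCP and whose axes are the tool frame's). Camera axes: x right, y down, z forward; pixel columns grow to the right and rows downward; lengths in m; the calibration is good to about 2 mm. The wrist camera is an equidistant fisheye: a pixel r from the principal point sees the ray r / f radians off the axis. A picture is of the moment at which its call begins: read the wrist's pose just before it. get_calibration takes no time and is no camera call.
- arm.job_done(): hands the job in, once; it reports no verdict.
Trained networks look in the newest picture that a camera, given by its name, has taken for a name from the list of things; names that differ only in an ending like _2 or _b are one class to them, and where a whole thing is asked for, a point or a joint stands for the part that bears it (a point fixed in the world has none). Each returns a list of dicts, best first, with "confidence" (0 to 1); they miss things now and then, are a little off and sometimes report something else, mostly with a low value. They report only what shows in the picture. A call takes as long as a camera call. They do not tell look-alikes from the thing itself.
- arm.masks_of(camera, query): "pixels" (400x640 bool, what is visible of it).
- arm.landmark_of(camera, query): "centre" ([x, y, z] in m, in world coordinates, good to about 4 mm: a listed point, or the origin of a listed thing).
The state is a dict: "t": time; "joint_pos": joint angles; "joint_vel": joint speeds; "effort": joint torques, N m; "tcp_pos": TCP position; "orientation": TCP orientation; "contact_force": force on the tool from outside, world axes, zero at the start; "moment": the same for the moment, N m; "grip_width": opening from 0.0 (shut) to 1.0 (fully open).
Only numpy, scipy, OpenCV 4.12 (cv2) and the standard library are available. Lean on these libraries where they do the work, as an engineer would, in place of code of your own. Each camera call takes 0.05 s, during which the arm holds its last target.

## Working session

There is one attempt and no reset: what is moved stays moved. The work goes in short steps, Python scripts to look and compute and a shell command to move; the robot and the scene stay as the last step left them, time stands still between calls to the robot, and variables do not carry over. Pictures are saved under pics/ and viewed, and the job is handed in when it is done.

```bash
ls; mkdir -p pics
python3 - <<'E'
from rig import arm
import cv2
print(arm.state())
for n in ("side","top","wrist"):
    p,d=arm.get_image(n); cv2.imwrite(f"pics/a_{n}.png",p[:,:,::-1])
    print(n,arm.get_calibration(n))
E
```

```text
pics
{'t': 0.0, 'joint_pos': array([-1.49030374e+00,  1.81511397e-01,  1.60799227e+00, -1.61878714e-05,
        1.35378849e+00, -2.06335587e-01]), 'joint_vel': array([-0.00065212,  0.0005099 , -0.00070913,  0.00181823,  0.00042385,
        0.00038753]), 'effort': array([-9.86813466e-04, -4.33871233e+01, -3.41855550e+01,  7.01671536e-02,
        3.86357156e-02, -1.36640069e-04]), 'tcp_pos': array([ 0.16261947, -0.5509341 ,  0.21413444]), 'orientation': array([-0.10103079,  0.70044709, -0.69924703,  0.1010952 ]), 'contact_force': array([ 0.02116499, -0.3330282 , -0.42664612]), 'moment': array([-0.00668258, -0.01309227,  0.01720107]), 'grip_width': 1.0014484371916825}
side {'camera_matrix': array([[449.72164733,   0.        , 323.36144035],
       [  0.        , 449.72164733, 197.36018168],
       [  0.        ,   0.        ,   1.        ]]), 'rvec': array([ 1.17354661, -2.2780144 ,  1.00871575]), 'tvec': array([0.50304531, 0.30930068, 0.73873755])}
top {'camera_matrix': array([[424.56721496,   0.        , 318.65873691],
       [  0.        , 424.56721496, 195.62381063],
       [  0.        ,   0.        ,   1.        ]]), 'rvec': array([ 2.21363823, -2.21466636,  0.0599706 ]), 'tvec': array([0.1805454 , 0.55273107, 0.94983019])}
wrist {'camera_matrix': array([[309.70691629,   0.        , 321.2619045 ],
       [  0.        , 309.70691629, 196.38775616],
       [  0.        ,   0.        ,   1.        ]]), 'hand_eye': array([[-7.93438752e-04,  9.66266108e-01,  2.57544518e-01,
        -6.65055556e-02],
       [ 5.66597421e-05, -2.57544555e-01,  9.66266422e-01,
        -1.69335241e-01],
       [ 9.99999684e-01,  7.81265630e-04,  1.49597442e-04,
         2.09409566e-04],
       [ 0.00000000e+00,  0.00000000e+00,  0.00000000e+00,
         1.00000000e+00]])}
```

View pics/a_side.png

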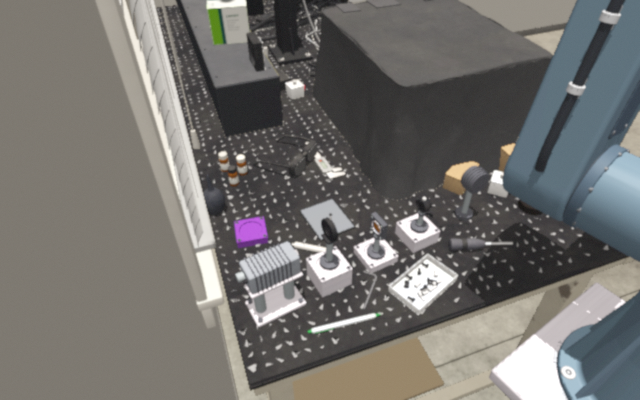

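View pics/a_top.png

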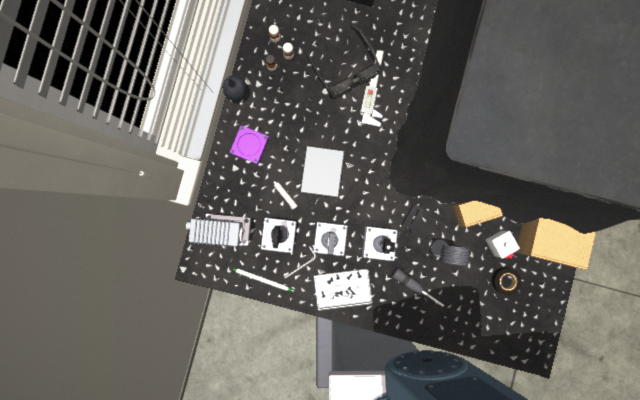

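View pics/a_wrist.png

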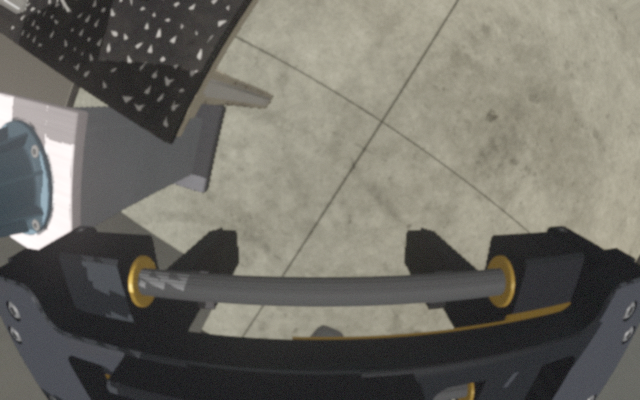

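Run:
```python
from rig import arm
import numpy as np
for cam in ("top","side"):
    for q in ("iris_center","filter_center","lens_center","riser_low","riser_mid","riser_high","mat","laser_aperture"):
        r=arm.landmark_of(cam,q)
        print(cam,q,[(np.round(x["centre"],4).tolist(),round(x["confidence"],2)) for x in r[:3]])
print(arm.state()["t"])
```

```text
top iris_center [([0.474, 0.2696, 0.1374], 0.68)]
top filter_center [([0.4539, 0.1629, 0.0964], 0.56)]
top lens_center [([0.4475, 0.0436, 0.0918], 0.73), ([0.6079, 0.1695, 0.0028], 0.59)]
top riser_low [([0.6661, 0.3446, 0.0024], 0.83), ([0.4539, 0.1525, 0.0006], 0.81)]
top riser_mid [([0.4506, 0.0454, -0.0013], 0.56)]
top riser_high [([0.4648, 0.2696, -0.0019], 0.77)]
top mat [([0.6032, 0.1709, 0.0042], 0.77)]
top laser_aperture [([0.4746, 0.3392, 0.1057], 0.93)]
side iris_center [([0.4727, 0.2641, 0.1426], 0.88), ([0.444, 0.0467, 0.0065], 0.44)]
side filter_center [([0.4518, 0.1599, 0.0942], 0.89), ([0.4473, 0.0449, 0.094], 0.62)]
side lens_center [([0.4516, 0.0455, 0.0925], 0.9)]
side riser_low [([0.4568, 0.157, 0.0041], 0.85), ([0.6665, 0.3427, 0.0032], 0.74)]
side riser_mid [([0.4436, 0.0503, 0.0041], 0.88)]
side riser_high [([0.4679, 0.2729, 0.0049], 0.7)]
side mat [([0.61, 0.1746, -0.0035], 0.77), ([0.4723, 0.3368, 0.111], 0.39)]
side laser_aperture [([0.4735, 0.3374, 0.1085], 0.96)]
0.95
```

The side and top views show the line: laser at top-view (218,232), tall riser with iris (279,235), low riser with filter (331,239), middle riser with lens (380,243), and beam dump near (455,252). The mat is at (322,172). The purple tile at (249,144) is a look-alike of riser_low and not meant. Next I'll look closer.

```bash
cat > h.py <<'E'
import numpy as np, cv2
from scipy.spatial.transform import Rotation as Ro
def cloud(arm,cam,d):
    c=arm.get_calibration(cam);K=c["camera_matrix"]
    R=cv2.Rodrigues(np.array(c["rvec"]))[0];t=np.array(c["tvec"])
    v,u=np.mgrid[0:400,0:640]
    P=np.stack([(u-K[0,2])/K[0,0]*d,(v-K[1,2])/K[1,1]*d,d],-1)
    W=(P-t)@R
    W[d<=0]=np.nan
    return W
E
python3 - <<'E'
from rig import arm
from h import *
s=arm.state(); print(Ro.from_quat(s["orientation"]).as_matrix().round(3))
for cam in("top","side"):
    p,d=arm.get_image(cam); np.savez(f"pics/{cam}0.npz",p=p,d=d,W=cloud(arm,cam,d))
    cr=p[205:275,180:480] if cam=="top" else p[185:330,230:450]
    cv2.imwrite(f"pics/crop_{cam}.png",cv2.resize(cr[:,:,::-1],None,fx=2.6 if cam=="top" else 3.5,fy=2.6 if cam=="top" else 3.5,interpolation=cv2.INTER_CUBIC))
    W=np.load(f"pics/{cam}0.npz")["W"]
    for q in("iris_center","filter_center","lens_center"):
        m=arm.masks_of(cam,q)
        for r in m[:2]:
            k=r["pixels"]; vv,uu=np.nonzero(k); Q=W[k]; Q=Q[~np.isnan(Q[:,0])]
            print(cam,q,round(r["confidence"],2),"px",uu.mean().round(),vv.mean().round(),len(Q),"z range",np.percentile(Q[:,2],[2,50,98]).round(3))
            for lo,hi in((.06,.08),(.08,.1),(.1,.12),(.12,.14),(.14,.16),(.16,.19)):
                S=Q[(Q[:,2]>lo)&(Q[:,2]<hi)]
                if len(S)>4:print("   ",lo,len(S),S.mean(0).round(4),np.ptp(S,0).round(3))
E
```

```text
[[-0.959  0.     0.283]
 [-0.283  0.    -0.959]
 [-0.    -1.    -0.   ]]
top iris_center 0.78 px 278.0 235.0 334 z range [0.043 0.12  0.164]
    0.1 40 [0.471  0.2634 0.1184] [0.024 0.022 0.004]
    0.12 36 [0.4678 0.262  0.1252] [0.038 0.022 0.019]
    0.14 107 [0.4714 0.2658 0.1543] [0.042 0.013 0.02 ]
    0.16 25 [0.4695 0.266  0.1646] [0.017 0.009 0.019]
top filter_center 0.64 px 329.0 241.0 291 z range [0.014 0.069 0.117]
    0.06 8 [0.4593 0.1639 0.0711] [0.021 0.004 0.012]
    0.08 16 [0.4578 0.1617 0.0878] [0.04  0.013 0.018]
    0.1 126 [0.4552 0.158  0.1137] [0.04  0.013 0.014]
top lens_center 0.52 px 383.0 244.0 327 z range [0.032 0.076 0.112]
    0.06 12 [0.4479 0.05   0.0765] [0.01  0.004 0.007]
    0.08 39 [0.4474 0.0465 0.0919] [0.03  0.023 0.018]
    0.1 118 [0.4477 0.0408 0.1063] [0.027 0.021 0.018]
top lens_center 0.42 px 278.0 234.0 640 z range [0.022 0.046 0.05 ]
side iris_center 0.82 px 329.0 244.0 737 z range [0.003 0.1   0.163]
    0.06 47 [0.4658 0.2734 0.0702] [0.011 0.014 0.02 ]
    0.08 50 [0.4656 0.2728 0.09  ] [0.01  0.011 0.02 ]
    0.1 60 [0.4663 0.2753 0.1144] [0.027 0.022 0.02 ]
    0.12 122 [0.468  0.2741 0.1303] [0.045 0.014 0.02 ]
    0.14 142 [0.4617 0.2728 0.1516] [0.044 0.012 0.02 ]
    0.16 46 [0.4687 0.2702 0.1646] [0.017 0.011 0.017]
side filter_center 0.84 px 377.0 237.0 695 z range [-0.001  0.071  0.116]
    0.06 62 [0.451  0.1666 0.0735] [0.043 0.009 0.02 ]
    0.08 137 [0.4518 0.1647 0.0891] [0.044 0.012 0.02 ]
    0.1 169 [0.451  0.1638 0.1117] [0.044 0.016 0.018]
side lens_center 0.6 px 421.0 216.0 456 z range [0.031 0.057 0.11 ]
    0.06 46 [0.4444 0.0521 0.0717] [0.016 0.011 0.02 ]
    0.08 84 [0.4451 0.0516 0.0922] [0.032 0.02  0.019]
    0.1 90 [0.4436 0.0483 0.1063] [0.029 0.02  0.017]
```

View pics/crop_top.png

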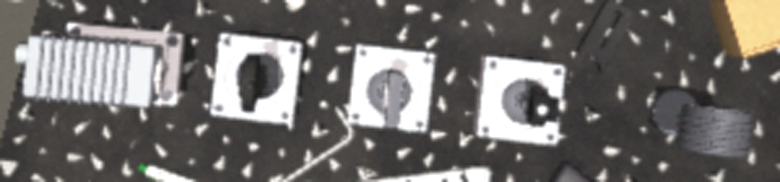

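View pics/crop_side.png

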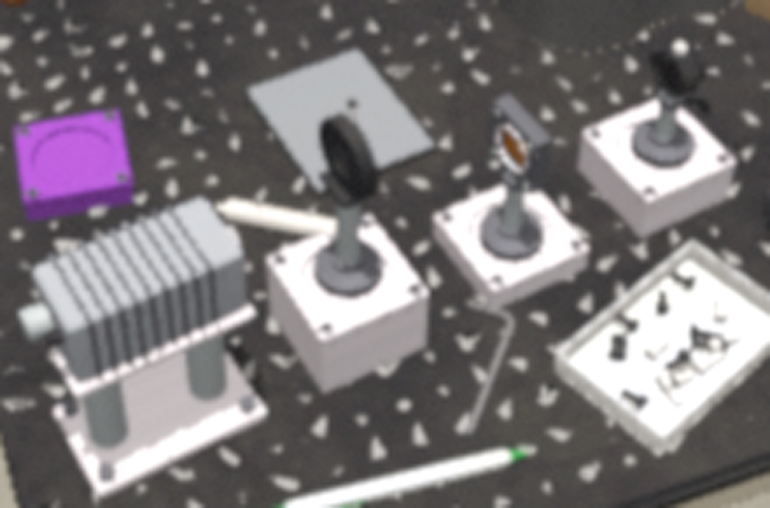

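Run:
```python
from h import *
from scipy.optimize import minimize
# riser tops by height, combine: fit 66mm square
ap={}
for cam in("top","side"):
    W=np.load(f"pics/{cam}0.npz")["W"]
    for n,zt,c in(("high",.048,(.4663,.271)),("low",.018,(.4555,.155)),("mid",.033,(.447,.048)),("purple",.018,(.666,.344)),("mat",.003,(.606,.172))):
        if n=="mat": continue
        k=(abs(W[...,2]-zt)<.006)&(np.hypot(W[...,0]-c[0],W[...,1]-c[1])<.055)
        Q=W[k][:,:2].astype(np.float32)
        r=cv2.minAreaRect(Q)
        print(cam,n,len(Q),np.round(r[0],4),np.round(r[1],4),r[2])
```

```text
top high 665 [0.4671 0.2691] [0.0661 0.0662] 83.38983917236328
top low 645 [0.4571 0.1556] [0.0661 0.0661] 83.20321655273438
top mid 653 [0.4474 0.0466] [0.0666 0.066 ] 83.12814331054688
top purple 804 [0.6682 0.3377] [0.0671 0.0662] 68.3287582397461
side high 740 [0.4671 0.2731] [0.0677 0.0693] 82.12315368652344
side low 610 [0.4569 0.1597] [0.068  0.0687] 82.6082534790039
side mid 561 [0.4473 0.0512] [0.0685 0.0694] 82.59373474121094
side purple 692 [0.6671 0.3422] [0.0658 0.0709] 68.29944610595703
```

The crops show, along the beam, iris on the tall block, filter on the low block and lens on the middle one. The purple plate is off the line. I'll refine the riser yaw, foot centres and optic yaws.

Run:
```python
from h import *
from rig import arm
for cam in("top","side"):
    z=np.load(f"pics/{cam}0.npz");p=z["p"]
    c=arm.get_calibration(cam);K=c["camera_matrix"];R=cv2.Rodrigues(c["rvec"])[0];t=c["tvec"]
    # rectified top-down at plane z
    for n,zt,c0 in(("high",.048,(.467,.271)),("low",.018,(.457,.1575)),("mid",.033,(.4474,.049))):
        S=0.0002;N=500
        ii,jj=np.mgrid[0:N,0:N]
        X=c0[0]+(N/2-ii)*S; Y=c0[1]+(N/2-jj)*S
        P=np.stack([X,Y,np.full_like(X,zt)],-1)@R.T+t
        uv=P[...,:2]/P[...,2:]*[K[0,0],K[1,1]]+[K[0,2],K[1,2]]
        im=cv2.remap(p,uv[...,0].astype(np.float32),uv[...,1].astype(np.float32),cv2.INTER_CUBIC)
        cv2.imwrite(f"pics/r_{cam}_{n}.png",im[:,:,::-1])
        g=cv2.GaussianBlur(cv2.cvtColor(im,cv2.COLOR_RGB2GRAY),(0,0),4)
        # best square: maximise mean inside edge - outside edge
        from scipy.optimize import minimize
        def f(v):
            a=v[2];ca,sa=np.cos(a),np.sin(a);s=np.linspace(-.027,.027,60);tot=0
            for k in range(4):
                # x_b beam axis etc
                for off,w in((.031,1),(.0355,-1)):
                    q=np.stack([np.full_like(s,off),s],-1)
                    b=k*np.pi/2; q=q@np.array([[np.cos(b),-np.sin(b)],[np.sin(b),np.cos(b)]]).T
                    x=v[0]+q[:,0]*ca-q[:,1]*sa; y=v[1]+q[:,0]*sa+q[:,1]*ca
                    val=cv2.remap(g,((c0[1]-y)/S+N/2).astype(np.float32)[None],((c0[0]-x)/S+N/2).astype(np.float32)[None],cv2.INTER_LINEAR)
                    tot+=w*val.astype(float).mean()
            return -tot
        best=None
        for a in np.radians([-12,-9,-7,-5,-3]):
            r=minimize(f,[*c0,a],method="Nelder-Mead",options=dict(initial_simplex=np.array([[*c0,a],[c0[0]+.003,c0[1],a],[c0[0],c0[1]+.003,a],[c0[0],c0[1],a+.04]])))
            if best is None or r.fun<best.fun:best=r
        print(cam,n,best.x[:2].round(4),np.degrees(best.x[2]).round(2),round(best.fun,1))
ims=[cv2.resize(np.hstack([cv2.imread(f"pics/r_{c}_{n}.png") for n in("high","low","mid")]),(780,260)) for c in("top","side")]
cv2.imwrite("pics/rect.png",np.vstack(ims))
```

```text
top high [0.4672 0.2683] -6.62 -588.3
top low [0.4571 0.1553] -6.67 -566.5
top mid [0.4474 0.0461] -6.89 -482.4
side high [0.4666 0.2729] -7.33 -307.1
side low [0.4576 0.1599] -6.29 -297.6
side mid [0.4482 0.0502] -6.29 -312.3
```

View pics/rect.png

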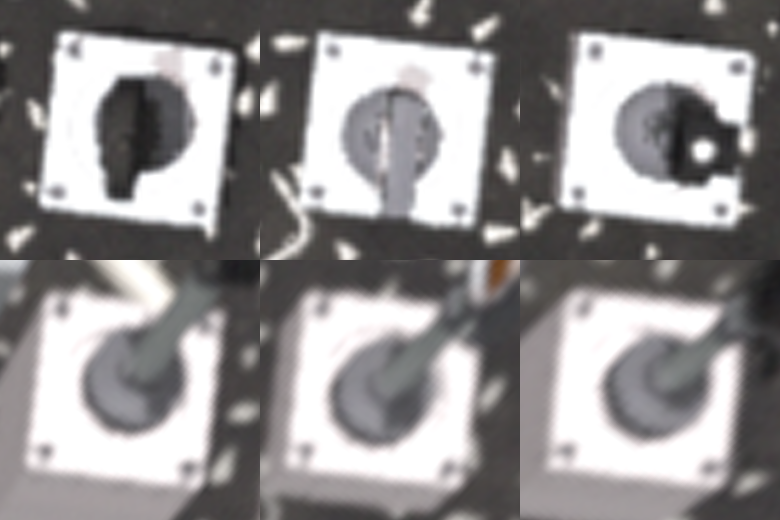

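Run:
```python
from h import *
for cam in("top","side"):
    W=np.load(f"pics/{cam}0.npz")["W"]
    k=(W[...,2]>.12)&(W[...,2]<.15)&(abs(W[...,0]-.476)<.06)&(W[...,1]>.32)&(W[...,1]<.47)
    Q=W[k]; r=cv2.minAreaRect(Q[:,:2].astype(np.float32)); print(cam,"laser",len(Q),np.round(r,4) if 0 else r)
    for n,lo,hi,c in(("iris",.12,.166,(.468,.27)),("filter",.075,.12,(.455,.16)),("lens",.083,.112,(.447,.047))):
        k=(W[...,2]>lo)&(W[...,2]<hi)&(np.hypot(W[...,0]-c[0],W[...,1]-c[1])<.04)
        Q=W[k][:,:2]; m=np.median(Q,0); Q=Q[np.hypot(*(Q-m).T)<.028]
        m=Q.mean(0);u,s,v=np.linalg.svd(Q-m,full_matrices=False);d=v[0]*np.sign(v[0,0])
        r=cv2.minAreaRect(Q.astype(np.float32))
        print(cam,n,len(Q),m.round(4),"face yaw",np.degrees(np.arctan2(d[1],d[0])).round(1),r)
```

```text
top laser 1247 ((0.4779520630836487, 0.3892456889152527), (0.10713855177164078, 0.049785010516643524), 84.87915802001953)
top iris 165 [0.47   0.2651] face yaw -3.4 ((0.4698938727378845, 0.2661050856113434), (0.021780675277113914, 0.044149961322546005), 80.88961791992188)
top filter 148 [0.4552 0.1585] face yaw -5.5 ((0.45466142892837524, 0.15777117013931274), (0.012432276271283627, 0.041671767830848694), 84.65035247802734)
top lens 149 [0.4475 0.0419] face yaw -9.8 ((0.4465939402580261, 0.03962435573339462), (0.020733265206217766, 0.03080218844115734), 81.74807739257812)
side laser 1412 ((0.4770876467227936, 0.39387577772140503), (0.10812683403491974, 0.05215630680322647), 85.18312072753906)
side iris 298 [0.4651 0.2731] face yaw 0.1 ((0.46851015090942383, 0.27393433451652527), (0.04597475007176399, 0.015967482700943947), 0.6643663644790649)
side filter 338 [0.4513 0.1643] face yaw -2.4 ((0.4541269540786743, 0.1625811904668808), (0.013134922832250595, 0.04423409700393677), 85.29773712158203)
side lens 176 [0.4441 0.0489] face yaw 12.8 ((0.44640713930130005, 0.043626707047224045), (0.023456845432519913, 0.03136374428868294), 85.51922607421875)
```

```bash
cat > to.py <<'E'
import sys
from h import *
from rig import arm
def rows(x,y,z,yawdeg=-5.0):
    s=arm.state(); R=Ro.from_quat(s["orientation"]).as_matrix()
    a=np.radians(yawdeg); tz=np.array([np.cos(a),np.sin(a),0]); ty=np.array([0,0,-1.]); T=np.c_[np.cross(ty,tz),ty,tz]
    d=R.T@(np.array([x,y,z])-s["tcp_pos"])/.2; r=Ro.from_matrix(R.T@T).as_rotvec()/(2*np.pi)
    print("t %.2f"%s["t"],"tcp",s["tcp_pos"].round(4),"grip mm",round(s["grip_width"]*88.1,1),"F",s["contact_force"].round(1),"| shift",d.round(4),"turn",r.round(4),"dist mm",round(np.linalg.norm(d)*200,1))
if __name__=="__main__": rows(*map(float,sys.argv[1:]))
E
python3 to.py .467 .27 .30
```

```text
t 1.35 tcp [ 0.1627 -0.5516  0.2151] grip mm 88.0 F [-0.2  0.1 -0.4] | shift [-2.6214 -0.4251 -3.5096] turn [-0.     -0.1905  0.    ] dist mm 880.2
```

```bash
python3 -m pendant '[88,-0.7,-0.42,-0.95,0,-0.06,0,88,-0.7,-0.42,-0.95,0,-0.06,0,88,-0.7,-0.42,-0.95,0,-0.06,0,88,-0.7,-0.42,-0.95,0,-0.06,0,88,-0.7,-0.42,-0.95,0,-0.06,0]'; python3 to.py .467 .27 .30
```

```text
t: 1.85
tcp_pos: [0.2433, -0.3283, 0.2994]
orientation: [0.23, -0.668, 0.669, -0.23]
contact_force: [1.3, -0.1, 0.2]
grip_width: 0.998
t 1.85 tcp [ 0.2433 -0.3283  0.2994] grip mm 87.9 F [ 1.3 -0.1  0.2] | shift [-2.7234 -0.0032 -1.6687] turn [-1.000e-04 -1.305e-01  0.000e+00] dist mm 638.8
```

```bash
python3 -m pendant '[88,-1,0,-0.6,0,-0.06,0,88,-1,0,-0.6,0,-0.06,0,88,-1,0,-0.6,0,-0.06,0,88,-1,0,-0.6,0,-0.06,0,88,-1,0,-0.6,0,-0.06,0]'; python3 to.py .467 .27 .30
```

```text
t: 2.35
tcp_pos: [0.3274, -0.1081, 0.2999]
orientation: [0.351, -0.613, 0.614, -0.352]
contact_force: [0.6, -0.1, -0.8]
grip_width: 1.0
t 2.35 tcp [ 0.3274 -0.1081  0.2999] grip mm 88.1 F [ 0.6 -0.1 -0.8] | shift [-1.9843e+00 -9.0000e-04 -3.5220e-01] turn [-0.0003 -0.0704  0.    ] dist mm 403.1
```

```bash
python3 -m pendant '[88,-1,0,-0.18,0,-0.07,0,88,-1,0,-0.18,0,-0.07,0,88,-1,0,-0.18,0,-0.07,0,88,-1,0,-0.18,0,-0.07,0,88,-1,0,-0.18,0,-0.07,0]'; python3 to.py .467 .27 .25
```

```text
t: 2.85
tcp_pos: [0.3976, 0.0876, 0.3]
orientation: [0.478, -0.52, 0.52, -0.48]
contact_force: [0.2, -0.2, 0.6]
grip_width: 0.996
t 2.85 tcp [0.3976 0.0876 0.3   ] grip mm 87.7 F [ 0.2 -0.2  0.6] | shift [-0.9368  0.2514  0.2708] turn [-0.0004  0.0009 -0.0002] dist mm 201.4
```

```bash
python3 -m pendant '[88,-0.937,0.25,0.27,0,0.001,0,88,-0.937,0.25,0.27,0,0.001,0,88,-0.937,0.25,0.27,0,0.001,0,88,-0.937,0.25,0.27,0,0.001,0,88,-0.937,0.25,0.27,0,0.001,0,88,-0.937,0.25,0.27,0,0.001,0]'; python3 to.py .467 .27 .25
python3 - <<'E'
from rig import arm
import cv2
p,d=arm.get_image("wrist"); cv2.imwrite("pics/w1.png",p[:,:,::-1])
p,d=arm.get_image("top"); cv2.imwrite("pics/t1.png",p[:,:,::-1])
E
```

```text
t: 3.45
tcp_pos: [0.4666, 0.2701, 0.2492]
orientation: [0.478, -0.521, 0.521, -0.478]
contact_force: [-1.5, -1.2, 0.9]
grip_width: 0.993
t 3.45 tcp [0.4666 0.2701 0.2492] grip mm 87.5 F [-1.5 -1.2  0.9] | shift [ 0.0004 -0.0042  0.0023] turn [-0.      0.0001  0.0001] dist mm 1.0
```

View pics/w1.png

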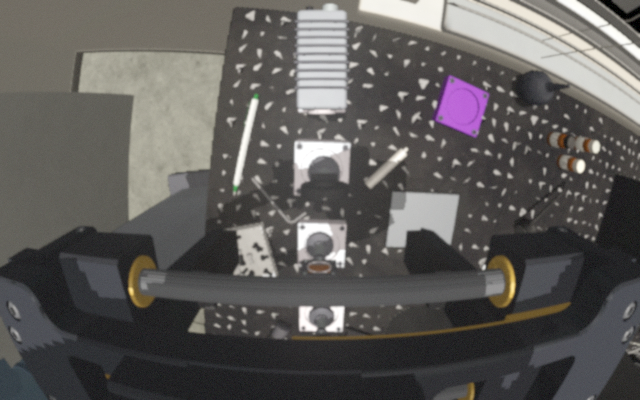

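```bash
cat >> h.py <<'E'
def wproj(arm,P):
    c=arm.get_calibration("wrist");K=c["camera_matrix"];H=np.array(c["hand_eye"])
    s=arm.state();T=np.eye(4);T[:3,:3]=Ro.from_quat(s["orientation"]).as_matrix();T[:3,3]=s["tcp_pos"]
    M=np.linalg.inv(T@H); q=np.atleast_2d(P)@M[:3,:3].T+M[:3,3]
    th=np.arctan2(np.hypot(q[:,0],q[:,1]),q[:,2]);ph=np.arctan2(q[:,1],q[:,0])
    return np.c_[K[0,2]+K[0,0]*th*np.cos(ph),K[1,2]+K[0,0]*th*np.sin(ph)]
def wcloud(arm,d):
    c=arm.get_calibration("wrist");K=c["camera_matrix"];H=np.array(c["hand_eye"])
    s=arm.state();T=np.eye(4);T[:3,:3]=Ro.from_quat(s["orientation"]).as_matrix();T[:3,3]=s["tcp_pos"]
    v,u=np.mgrid[0:400,0:640];dx=(u-K[0,2])/K[0,0];dy=(v-K[1,2])/K[0,0];th=np.hypot(dx,dy)+1e-9
    f=np.tan(np.minimum(th,1.45))/th
    P=np.stack([dx*f*d,dy*f*d,d],-1);M=T@H
    W=P@M[:3,:3].T+M[:3,3]; W[(d<=0)|(th>1.4)]=np.nan
    return W
E
python3 - <<'E'
from rig import arm
from h import *
p,d=arm.get_image("wrist")
W=wcloud(arm,d)
for n,P in(("iris",(.467,.2706,.14)),("high",(.467,.2706,.048)),("low",(.4573,.1576,.018)),("mid",(.4478,.0482,.033)),("purple",(.6676,.34,.018)),("fil",(.455,.16,.116)),("mat",(.606,.172,.003))): print(n,wproj(arm,P).round(1))
for n,zt,c0 in(("high",.048,(.467,.2706)),("low",.018,(.4573,.1576)),("mid",.033,(.4478,.0482)),("purple",.018,(.6676,.34)),("mat",.003,(.606,.172))):
    k=(abs(W[...,2]-zt)<.007)&(np.hypot(W[...,0]-c0[0],W[...,1]-c0[1])<.05)
    if n!="mat" and k.sum()>50:
        r=cv2.minAreaRect(W[k][:,:2].astype(np.float32)); print(n,k.sum(),np.round(r[0],4),np.round(r[1],4),r[2],W[k][:,2].mean())
k=(W[...,2]>.13)&(W[...,2]<.17)&(np.hypot(W[...,0]-.467,W[...,1]-.27)<.035)
print(k.sum(),W[k].mean(0),W[k].min(0),W[k].max(0)); 
v,u=np.nonzero(k);print(u.mean(),v.mean())
cv2.imwrite("pics/w1c.png",cv2.resize(p[120:350,260:480,::-1],None,fx=2.6,fy=2.6,interpolation=cv2.INTER_CUBIC))
E
```

```text
iris [[319.9 185.4]]
high [[319.9 168.6]]
low [[320.2 244.4]]
mid [[320.5 313.4]]
purple [[460.8 104.9]]
fil [[318.1 277.6]]
mat [[419.3 221.6]]
high 1682 [0.4686 0.272 ] [0.0659 0.0665] 83.97052001953125 0.04794740470217213
low 1389 [0.458  0.1586] [0.0668 0.0668] 84.15570831298828 0.018133005351935415
mid 656 [0.448  0.0401] [0.0497 0.0653] 83.64910125732422 0.03384638201406945
purple 2073 [0.6684 0.3398] [0.0672 0.068 ] 68.20001220703125 0.01710218462888505
791 [0.47026348 0.27003319 0.15301732] [0.44829701 0.26224756 0.13000504] [0.49299261 0.27541616 0.1696782 ]
323.60176991150445 189.0417193426043
```

View pics/w1c.png

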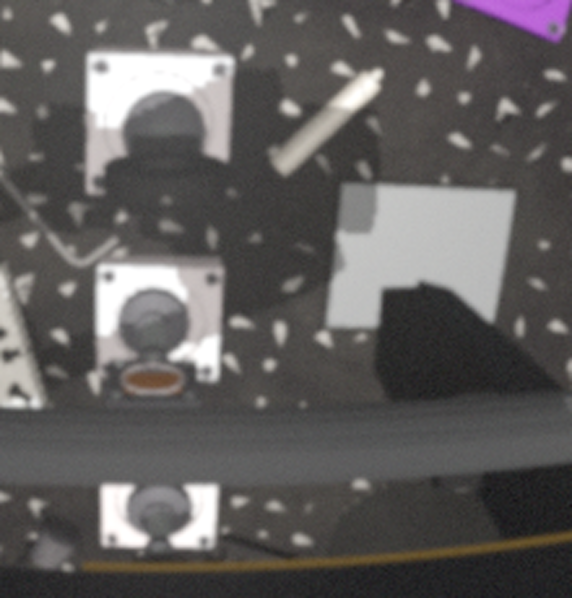

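View pics/t1.png

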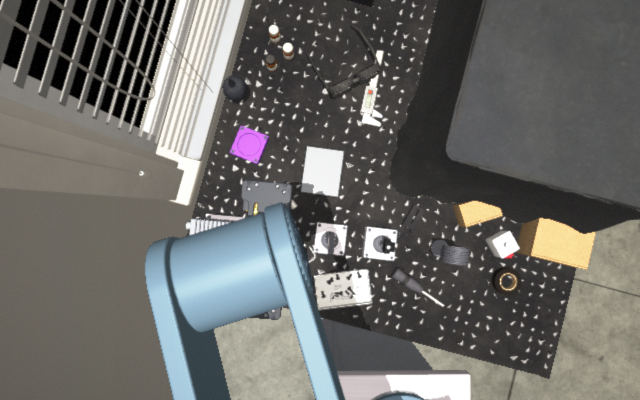

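```bash
python3 to.py .470 .270 .135 -5.2; python3 -m pendant '[88,0,0.1,0.017,0,0,0,88,0,0.2,0.017,0,0,0,88,0,0.3,0.017,0,0,0,88,0,0.4,0.017,0,0,0,88,0,0.5,0.017,0,0,0,88,0,0.57,0.017,0,0,0,88,0,0.57,0.017,0,0,0,88,0,0.57,0.017,0,0,0]'; python3 to.py .470 .270 .135 -5.2;python3 - <<'E'
from rig import arm
from h import *
p,d=arm.get_image("wrist"); cv2.imwrite("pics/w2.png",p[:,:,::-1])
p,d=arm.get_image("side"); cv2.imwrite("pics/s2.png",cv2.resize(p[150:330,220:480,::-1],None,fx=3,fy=3))
E
```

```text
t 3.60 tcp [0.467  0.2687 0.251 ] grip mm 87.8 F [-0.2 -0.9  0.3] | shift [-0.0073  0.5801  0.0122] turn [-0.0005  0.0002 -0.0001] dist mm 116.1
t: 4.4
tcp_pos: [0.4713, 0.2679, 0.1379]
orientation: [0.476, -0.521, 0.523, -0.478]
contact_force: [0.1, -0.2, 0.3]
grip_width: 0.998
t 4.40 tcp [0.4713 0.2679 0.1379] grip mm 87.9 F [ 0.1 -0.2  0.3] | shift [-0.0096  0.0146 -0.0076] turn [-0.0007  0.0001 -0.0002] dist mm 3.8
```

View pics/w2.png

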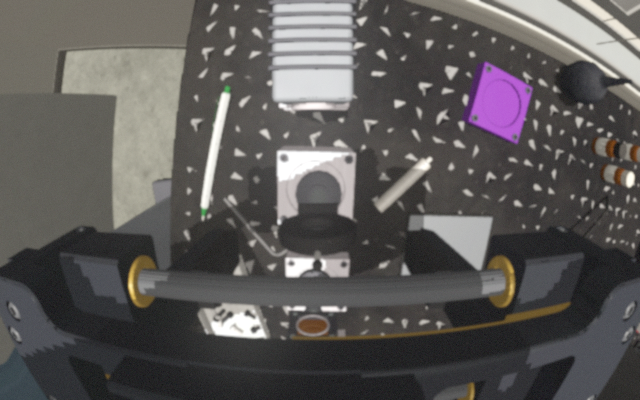

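View pics/s2.png

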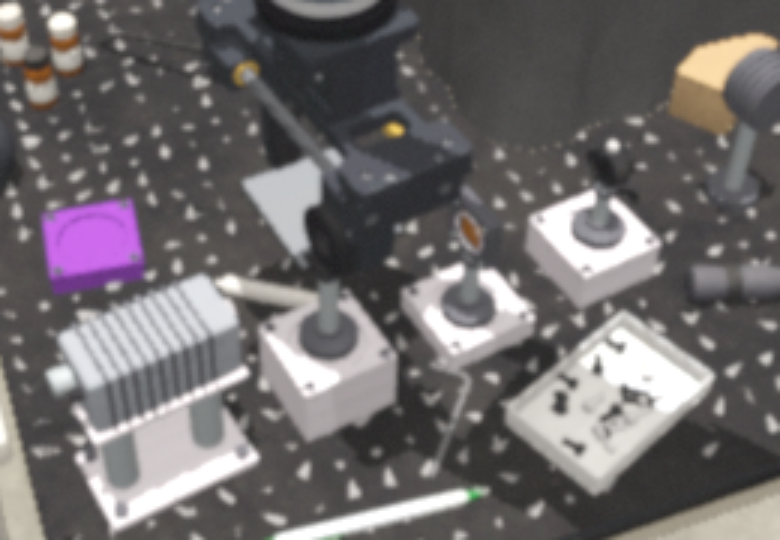

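Run:
```python
from rig import arm
from h import *
p,d=arm.get_image("wrist"); W=wcloud(arm,d); s=arm.state();R=Ro.from_quat(s["orientation"]).as_matrix()
T=(W-s["tcp_pos"])@R
k=(abs(T[...,0])<.02)&(T[...,1]>-.05)&(T[...,1]<.03)&(abs(T[...,2])<.03)
Q=T[k];print(k.sum(),Q.min(0).round(4),Q.max(0).round(4),np.median(Q,0).round(4))
for a in np.arange(-.05,.03,.01):
    S=Q[(Q[:,1]>=a)&(Q[:,1]<a+.01)]
    if len(S):print(round(a,3),len(S),np.percentile(S[:,0],[2,50,98]).round(4),np.percentile(S[:,2],[2,98]).round(4))
```

```text
3394 [-0.0112 -0.0407 -0.0245] [0.0061 0.0221 0.0203] [-0.0041 -0.012  -0.002 ]
-0.05 14 [0.0013 0.0024 0.0035] [-0.0037 -0.0003]
-0.04 114 [0.0003 0.0019 0.0048] [-0.0043  0.0004]
-0.03 821 [-0.0049 -0.0004  0.0048] [-0.0135  0.0094]
-0.02 873 [-0.0052 -0.004   0.0047] [-0.0217  0.0175]
-0.01 349 [-0.0053 -0.0045  0.0035] [-0.0241  0.0197]
0.0 563 [-0.0053 -0.0038  0.0004] [-0.0218  0.0174]
0.01 635 [-0.0108 -0.0061 -0.004 ] [-0.0166  0.0125]
0.02 25 [-0.0111 -0.0107 -0.0047] [-0.0146  0.0091]
```

```bash
python3 -m pendant '[88,0,0,-0.01,0,0,0,60,0,0,-0.01,0,0,0,50,0,0,-0.01,0,0,0,35,0,0,-0.01,0,0,0,35,0,0,-0.01,0,0,0,35,0,0,-0.01,0,0,0,35,0,0,-0.01,0,0,0,35,0,0,-0.01,0,0,0]' 25; python3 to.py .470 .270 .24 -5.2
```

```text
t: 5.35
tcp_pos: [0.4698, 0.2687, 0.1384]
orientation: [0.475, -0.521, 0.523, -0.479]
contact_force: [-0.2, 0.3, -0.8]
grip_width: 0.408
t 5.35 tcp [0.4698 0.2687 0.1384] grip mm 35.9 F [-0.2  0.3 -0.8] | shift [-0.0074 -0.5082  0.0034] turn [-0.0009  0.0002 -0.0003] dist mm 101.6
```

Run:
```python
from rig import arm
from h import *
p,d=arm.get_image("wrist"); cv2.imwrite("pics/w3.png",p[:,:,::-1])
p,d=arm.get_image("side"); cv2.imwrite("pics/s3.png",cv2.resize(p[150:330,220:480,::-1],None,fx=3,fy=3))
print(arm.state()["grip_width"]*88.1)
```

```text
35.278513391020226
```

View pics/w3.png

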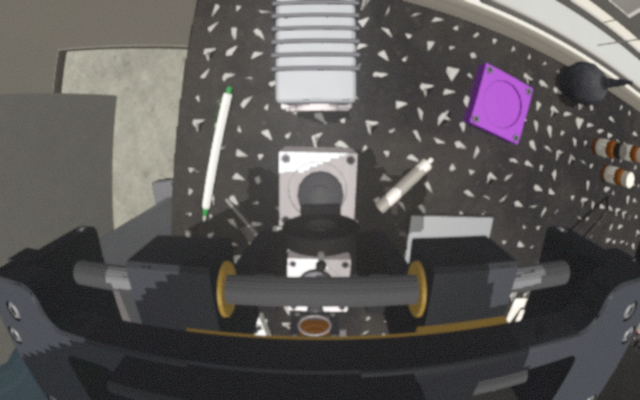

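View pics/s3.png

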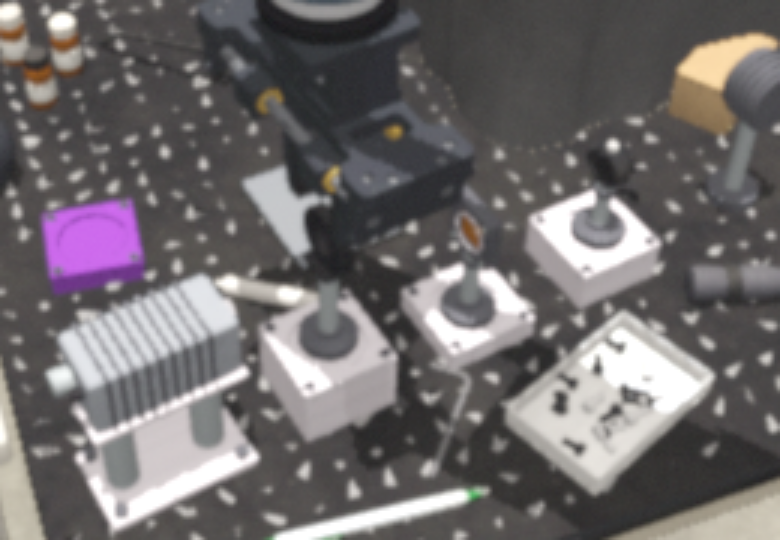

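Run:
```python
from rig import arm
from h import *
p,d=arm.get_image("wrist"); W=wcloud(arm,d); s=arm.state();R=Ro.from_quat(s["orientation"]).as_matrix()
T=(W-s["tcp_pos"])@R
k=(abs(T[...,0])<.03)&(T[...,1]>-.06)&(T[...,1]<.03)&(abs(T[...,2])<.06)
Q=T[k]
for a in np.arange(-.06,.03,.01):
    S=Q[(Q[:,1]>=a)&(Q[:,1]<a+.01)]
    if len(S):
        print(round(a,3),len(S)); 
        for b in np.arange(-.06,.06,.01):
            U=S[(S[:,2]>=b)&(S[:,2]<b+.01)]
            if len(U)>3: print("     z",round(b,3),len(U),np.percentile(U[:,0],[2,50,98]).round(4))
cv2.imwrite("pics/w3c.png",cv2.resize(p[180:320,220:440,::-1],None,fx=3.6,fy=3.6,interpolation=cv2.INTER_CUBIC))
```

```text
-0.06 862
     z -0.04 65 [-0.0111 -0.0104 -0.0099]
     z -0.03 269 [-0.011  -0.0094 -0.0084]
     z -0.02 96 [-0.0097 -0.0083  0.0003]
     z 0.01 65 [-0.0095 -0.0071  0.0003]
     z 0.02 273 [-0.011  -0.0093 -0.0085]
     z 0.03 94 [-0.0111 -0.0105 -0.0098]
-0.05 952
     z -0.04 32 [-0.0108 -0.0105 -0.0097]
     z -0.03 226 [-0.011  -0.0099 -0.0085]
     z -0.02 212 [-0.0094 -0.0038  0.005 ]
     z -0.01 7 [0.0013 0.0026 0.0037]
     z 0.0 5 [0.002  0.0025 0.0037]
     z 0.01 193 [-0.0094 -0.0033  0.0051]
     z 0.02 223 [-0.0109 -0.0094 -0.0085]
     z 0.03 54 [-0.011  -0.0105 -0.0099]
-0.04 768
     z -0.04 11 [-0.011  -0.0103 -0.01  ]
     z -0.03 175 [-0.011  -0.0102 -0.0085]
     z -0.02 139 [-0.0093 -0.0059  0.0077]
     z -0.01 54 [0.0007 0.0019 0.0046]
     z 0.0 59 [0.0005 0.0021 0.0049]
     z 0.01 119 [-0.0093 -0.0033  0.0084]
     z 0.02 182 [-0.011  -0.0095 -0.0087]
     z 0.03 29 [-0.0111 -0.0105 -0.0101]
-0.03 1171
     z -0.03 88 [-0.0109 -0.0093 -0.0083]
     z -0.02 144 [-0.0094 -0.0023  0.0072]
     z -0.01 362 [-0.0049 -0.0006  0.0048]
     z 0.0 354 [-0.005  
[... 360 characters left out ...]
2 -0.0035]
     z -0.02 103 [-0.0049 -0.0043 -0.0037]
     z -0.01 17 [-0.0048 -0.0043 -0.004 ]
     z 0.0 19 [-0.0053 -0.0046 -0.0042]
     z 0.01 106 [-0.0053 -0.0048 -0.0042]
     z 0.02 18 [-0.0053 -0.0046 -0.0037]
0.0 584
     z -0.03 12 [-0.0047 -0.0043 -0.0036]
     z -0.02 97 [-0.0049 -0.0043 -0.0034]
     z -0.01 191 [-0.0047 -0.0019  0.0006]
     z 0.0 180 [-0.0049 -0.0019  0.0006]
     z 0.01 93 [-0.0053 -0.0048 -0.0043]
     z 0.02 11 [-0.0053 -0.0049 -0.0045]
0.01 638
     z -0.02 91 [-0.0106 -0.005  -0.0039]
     z -0.01 234 [-0.0109 -0.0064 -0.004 ]
     z 0.0 234 [-0.0108 -0.0064 -0.0041]
     z 0.01 79 [-0.0107 -0.0051 -0.0041]
0.02 10
     z 0.01 4 [-0.011  -0.011  -0.0108]
```

View pics/w3c.png

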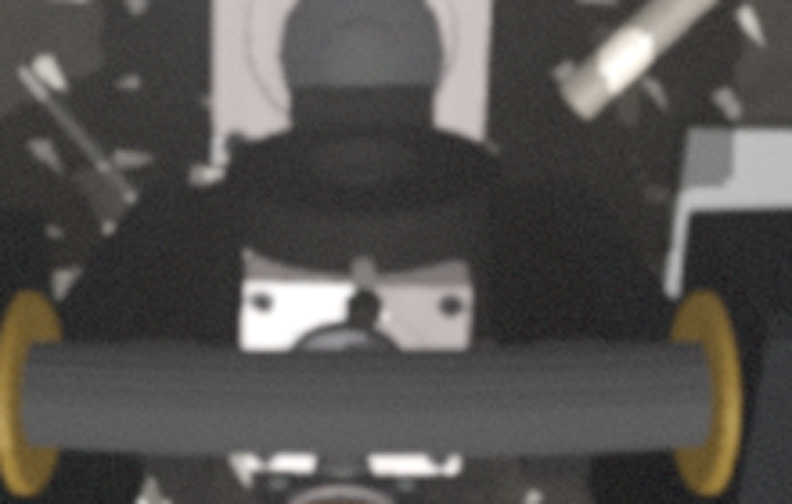

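Run:
```python
from rig import arm
from h import *
p,d=arm.get_image("side"); W=cloud(arm,"side",d); s=arm.state();R=Ro.from_quat(s["orientation"]).as_matrix()
T=(W-s["tcp_pos"])@R
k=(abs(T[...,0])<.03)&(T[...,1]>-.1)&(T[...,1]<.06)&(abs(T[...,2])<.07)
Q=T[k]
for b in np.arange(-.07,.07,.01):
    U=Q[(Q[:,2]>=b)&(Q[:,2]<b+.01)]
    if len(U)>3: print("z",round(b,3),len(U),"y pct",np.percentile(U[:,1],[2,25,50,75,98]).round(3),"x",np.percentile(U[:,0],[2,50,98]).round(3))
```

```text
z -0.05 6 y pct [-0.098 -0.096 -0.094 -0.093 -0.091] x [-0.03  -0.028 -0.026]
z -0.04 45 y pct [-0.068 -0.059 -0.049 -0.04  -0.028] x [-0.013 -0.011 -0.007]
z -0.03 85 y pct [-0.064 -0.044 -0.028 -0.004  0.005] x [-0.013 -0.01   0.003]
z -0.02 65 y pct [-0.052 -0.009  0.006  0.019  0.023] x [-0.012 -0.006  0.007]
z -0.01 120 y pct [-0.023  0.009  0.029  0.046  0.058] x [-0.012 -0.005  0.002]
z 0.0 95 y pct [-0.025 -0.017  0.005  0.017  0.051] x [-0.013 -0.006  0.   ]
z 0.01 73 y pct [-0.07  -0.031 -0.017  0.     0.02 ] x [-0.012 -0.007  0.003]
z 0.02 123 y pct [-0.099 -0.083 -0.067 -0.045 -0.023] x [-0.029 -0.011  0.002]
z 0.03 11 y pct [-0.066 -0.061 -0.057 -0.044 -0.033] x [-0.012 -0.012 -0.011]
```

The measured fingertips end about 19 mm behind the reported TCP, not 14 mm ahead of it. The wrist and side depth agree on this, and so does the 35 mm chord. The real grasp point is therefore about 38 mm behind the reported TCP. I'll reopen, go 30 mm lower and regrip.

```bash
python3 -m pendant '[88,0,0,0,0,0,0,88,0,0,0,0,0,0,88,0,0,0,0,0,0,88,0,0,0,0,0,0,88,0,0.05,0,0,0,0,88,0,0.1,0,0,0,0,88,0,0.15,0,0,0,0,88,0,0.15,0,0,0,0]'
python3 - <<'E'
from rig import arm
from h import *
p,d=arm.get_image("wrist"); W=wcloud(arm,d); s=arm.state();R=Ro.from_quat(s["orientation"]).as_matrix()
print(s["t"],s["tcp_pos"],s["grip_width"]*88.1,s["contact_force"])
T=(W-s["tcp_pos"])@R
k=(abs(T[...,0])<.02)&(T[...,1]>-.08)&(T[...,1]<.0)&(abs(T[...,2])<.03)
Q=T[k]
for a in np.arange(-.08,0,.01):
    S=Q[(Q[:,1]>=a)&(Q[:,1]<a+.01)]
    if len(S):print(round(a,3),len(S),np.percentile(S[:,0],[2,50,98]).round(4),np.percentile(S[:,2],[2,98]).round(4))
cv2.imwrite("pics/w4.png",p[:,:,::-1])
E
```

```text
t: 6.35
tcp_pos: [0.4683, 0.2682, 0.106]
orientation: [0.477, -0.522, 0.522, -0.478]
contact_force: [-0.2, 0.3, 0.2]
grip_width: 0.997
6.4 [0.46891989 0.26839961 0.10691987] 88.10983029039888 [ 0.07587301 -0.31230847 -0.78323462]
-0.08 26 [0.0027 0.0034 0.0045] [-0.0005  0.0033]
-0.06 1010 [-0.0057 -0.0037  0.0007] [-0.0131  0.0159]
-0.05 1132 [-0.0058 -0.0049  0.0031] [-0.0193  0.022 ]
-0.04 528 [-0.0058 -0.0051 -0.0002] [-0.0205  0.0227]
-0.03 945 [-0.0057 -0.0046  0.0034] [-0.0177  0.0202]
-0.02 830 [-0.0114 -0.0073 -0.0047] [-0.0114  0.0144]
-0.01 3 [-0.0084 -0.0084 -0.0081] [-0.0007  0.0004]
```

View pics/w4.png

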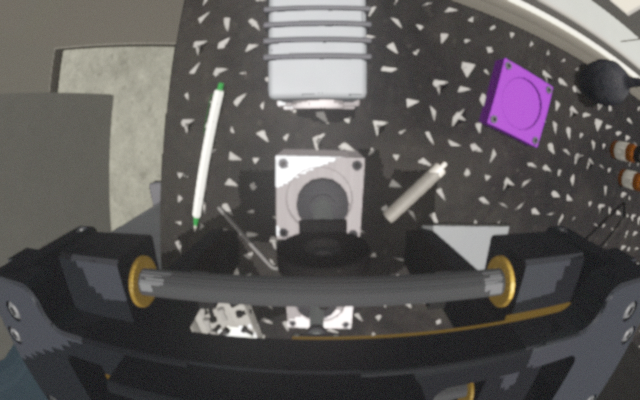

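The disc now sits between the fingers, at about (322,255).

```bash
python3 -m pendant '[60,0,0,0.005,0,0,0,50,0,0,0.005,0,0,0,35,0,0,0.005,0,0,0,35,0,0,0.005,0,0,0,35,0,0,0.005,0,0,0,35,0,0,0.005,0,0,0]' 25; python3 to.py .467 .27 .20 -5.2
```

```text
t: 7.0
tcp_pos: [0.4699, 0.2684, 0.1071]
orientation: [0.476, -0.521, 0.523, -0.478]
contact_force: [-1.0, -0.5, 1.0]
grip_width: 0.491
t 7.00 tcp [0.4699 0.2684 0.1071] grip mm 43.2 F [-1.  -0.5  1. ] | shift [-0.0071 -0.4645 -0.014 ] turn [-0.0005  0.0002 -0.0001] dist mm 93.0
```

```bash
python3 -m pendant '[35,0,-0.06,0,0,0,0,35,0,-0.14,0,0,0,0,35,0,-0.24,0,0,0,0,35,0,-0.25,0,0,0,0,35,0.04,-0.25,0.07,0,0,0,35,0.1,-0.25,0.18,0,0,0,35,0.17,-0.25,0.3,0,0,0,35,0.25,-0.25,0.43,0,0,0,35,0.33,-0.25,0.56,0,0,0,35,0.39,-0.25,0.66,0,0,0,35,0.42,-0.25,0.71,0,0,0,35,0.423,-0.25,0.72,0,0,0,35,0.423,-0.25,0.72,0,0,0]'; python3 to.py .606 .172 .0645 -5.2
python3 - <<'E'
from rig import arm
from h import *
p,d=arm.get_image("wrist"); cv2.imwrite("pics/w5.png",p[:,:,::-1])
p,d=arm.get_image("side"); cv2.imwrite("pics/s5.png",cv2.resize(p[150:330,220:480,::-1],None,fx=3,fy=3))
E
```

```text
t: 8.3
tcp_pos: [0.6051, 0.1712, 0.1566]
orientation: [0.476, -0.522, 0.522, -0.478]
contact_force: [-1.1, 0.3, -2.5]
grip_width: 0.487
t 8.30 tcp [0.6051 0.1712 0.1566] grip mm 42.9 F [-1.1  0.3 -2.5] | shift [-0.0042  0.4604  0.0037] turn [-0.0002  0.0001 -0.0001] dist mm 92.1
```

View pics/s5.png

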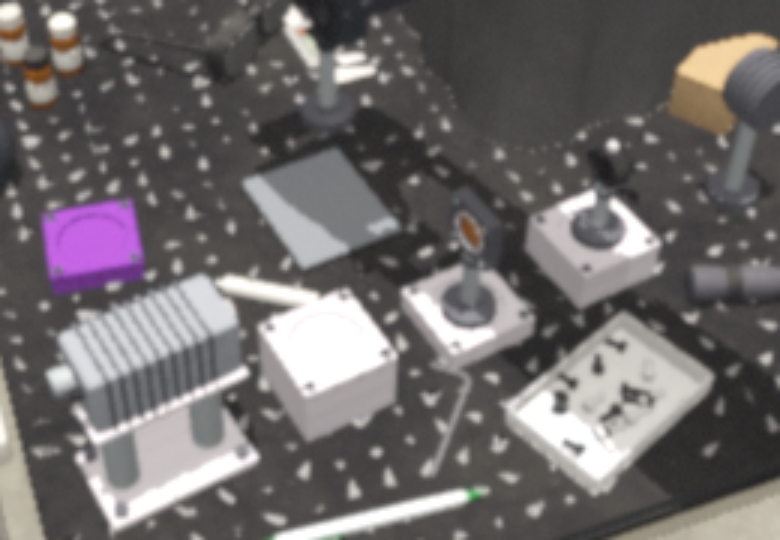

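View pics/w5.png

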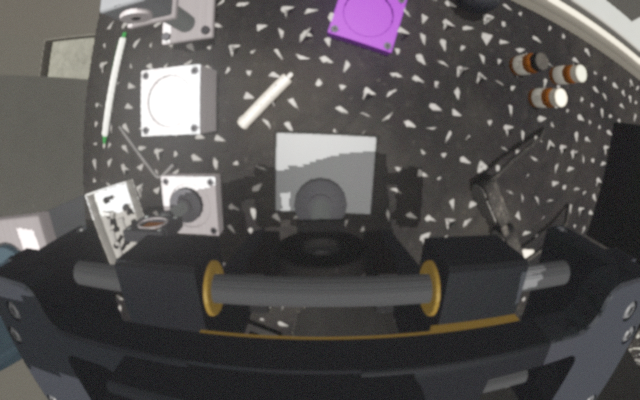

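The iris hangs upright in the jaws above the mat, which is free. Lowering it now.

```bash
python3 -m pendant '[35,0,0.06,0,0,0,0,35,0,0.14,0,0,0,0,35,0,0.22,0,0,0,0,35,0,0.3,0,0,0,0,35,0,0.36,0,0,0,0,35,0,0.4,0,0,0,0,35,0,0.43,0,0,0,0,35,0,0.435,0,0,0,0,35,0,0.435,0,0,0,0]'; python3 to.py .606 .172 .0645 -5.2
```

```text
t: 9.3
tcp_pos: [0.6052, 0.172, 0.0703]
orientation: [0.476, -0.521, 0.522, -0.478]
contact_force: [-0.1, 0.3, -1.6]
grip_width: 0.488
t 9.30 tcp [0.6052 0.172  0.0703] grip mm 43.0 F [-0.1  0.3 -1.6] | shift [-0.0005  0.0291  0.0041] turn [-0.0004  0.0003 -0.0002] dist mm 5.9
```

```bash
python3 -m pendant '[35,0,0.01,0,0,0,0,35,0,0.02,0,0,0,0,35,0,0.024,0,0,0,0,35,0,0.024,0,0,0,0]'; python3 to.py .606 .172 .0645 -5.2
```

```text
t: 9.7
tcp_pos: [0.6051, 0.1719, 0.0655]
orientation: [0.476, -0.521, 0.522, -0.478]
contact_force: [0.4, -0.5, -2.8]
grip_width: 0.489
t 9.70 tcp [0.6051 0.1719 0.0655] grip mm 43.1 F [ 0.4 -0.5 -2.8] | shift [-0.0007  0.005   0.0044] turn [-0.0004  0.0003 -0.0001] dist mm 1.3
```

```bash
python3 -m pendant '[35,0,0.005,0,0,0,0,35,0,0.01,0,0,0,0,35,0,0.01,0,0,0,0]'; python3 to.py .606 .172 .0645 -5.2
```

```text
t: 10.0
tcp_pos: [0.6056, 0.1722, 0.0651]
orientation: [0.476, -0.521, 0.522, -0.478]
contact_force: [-3.5, 0.2, 7.3]
grip_width: 0.481
t 10.00 tcp [0.6056 0.1722 0.0651] grip mm 42.3 F [-3.5  0.2  7.3] | shift [0.0006 0.003  0.002 ] turn [-0.0005  0.0003 -0.0002] dist mm 0.7
```

```bash
python3 -m pendant '[50,0,0,0,0,0,0,60,0,0,0,0,0,0,75,0,0,0,0,0,0,88,0,0,0,0,0,0,88,0,0,0,0,0,0,88,0,-0.08,0,0,0,0,88,0,-0.2,0,0,0,0,88,0,-0.35,0,0,0,0,88,0,-0.5,0,0,0,0,88,0,-0.5,0,0,0,0]'; python3 to.py .448 .048 .16 -5.2
python3 - <<'E'
from rig import arm
from h import *
p,d=arm.get_image("side"); cv2.imwrite("pics/s6.png",cv2.resize(p[150:330,220:480,::-1],None,fx=3,fy=3))
E
```

```text
t: 11.0
tcp_pos: [0.6087, 0.1725, 0.1718]
orientation: [0.473, -0.519, 0.524, -0.481]
contact_force: [1.6, 0.3, 0.2]
grip_width: 0.997
t 11.00 tcp [0.6087 0.1725 0.1718] grip mm 87.9 F [1.6 0.3 0.2] | shift [ 0.6912  0.0471 -0.7461] turn [-0.0021  0.0003 -0.0005] dist mm 203.6
```

View pics/s6.png

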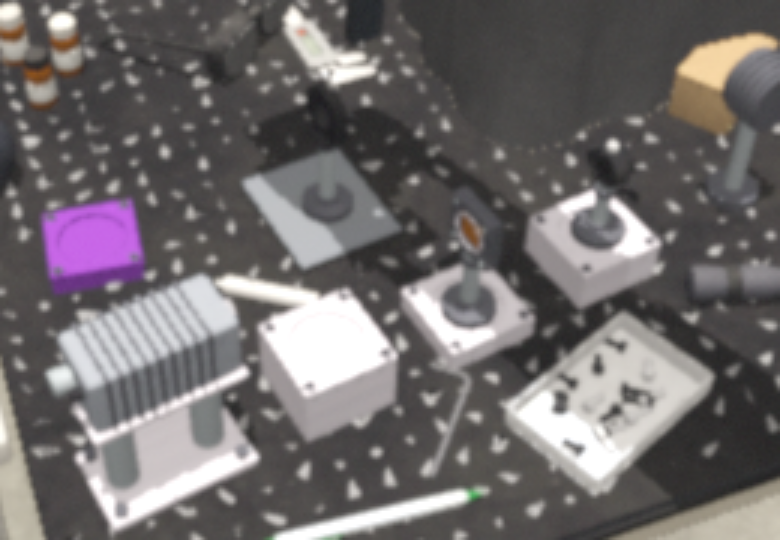

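The iris stands upright on the mat at (328,170) in the crop. Next is the lens on riser_mid.

```bash
python3 -m pendant '[88,0.1,0,-0.11,-0.002,0,0,88,0.25,0,-0.27,-0.002,0,0,88,0.4,0,-0.43,-0.002,0,0,88,0.55,0,-0.6,-0.002,0,0,88,0.65,0,-0.71,-0.002,0,0,88,0.691,0,-0.746,-0.002,0,0,88,0.691,0,-0.746,-0.002,0,0,88,0.691,0,-0.746,-0.002,0,0]'; python3 to.py .448 .048 .059 -5.2
cat > tool.py <<'E'
import sys
from h import *
from rig import arm
# depth of thing between the fingers, in tool frame
p,d=arm.get_image("wrist"); W=wcloud(arm,d); s=arm.state();R=Ro.from_quat(s["orientation"]).as_matrix()
T=(W-s["tcp_pos"])@R
lo,hi=float(sys.argv[1]),float(sys.argv[2]);cx=float(sys.argv[3]) if len(sys.argv)>3 else 0
k=(abs(T[...,0]-cx)<.025)&(T[...,1]>lo)&(T[...,1]<hi)&(abs(T[...,2])<.03)
Q=T[k]
for a in np.arange(lo,hi,.005):
    S=Q[(Q[:,1]>=a)&(Q[:,1]<a+.005)]
    if len(S)>4:print(round(a,3),len(S),np.percentile(S[:,0],[2,50,98]).round(4),np.percentile(S[:,2],[2,98]).round(4))
cv2.imwrite("pics/"+sys.argv[4],p[:,:,::-1])
E
python3 tool.py -0.03 .12 0 w7.png
```

```text
t: 11.85
tcp_pos: [0.4474, 0.0481, 0.1675]
orientation: [-0.477, 0.523, -0.521, 0.477]
contact_force: [0.5, 0.2, 0.4]
grip_width: 1.001
t 11.85 tcp [0.4474 0.0481 0.1675] grip mm 88.2 F [0.5 0.2 0.4] | shift [0.0015 0.5423 0.0041] turn [ 0.0003  0.0003 -0.0004] dist mm 108.5
0.05 57 [-0.0009  0.0021  0.005 ] [-0.0026  0.0027]
0.055 291 [-0.0038  0.001   0.008 ] [-0.0088  0.0089]
0.06 395 [-0.0035  0.0077  0.0175] [-0.0121  0.0154]
0.065 137 [-0.0037  0.0037  0.0171] [-0.0148  0.0146]
0.07 69 [-0.0041 -0.0024 -0.0019] [-0.0148  0.0155]
0.075 67 [-0.0036 -0.0027 -0.0007] [-0.0119  0.013 ]
0.08 52 [-0.0037 -0.0029 -0.002 ] [-0.0104  0.0097]
0.085 13 [-0.0041 -0.0031 -0.0019] [-0.0049  0.003 ]
0.09 58 [-0.0058 -0.0038 -0.0019] [-0.0056  0.0066]
0.095 8 [-0.0057 -0.0043 -0.0019] [-0.0066  0.0047]
0.105 5 [-0.0033 -0.0031 -0.0027] [-0.0022  0.0031]
0.11 20 [-0.0044 -0.003  -0.0009] [-0.0038  0.0057]
0.115 12 [-0.004  -0.0031 -0.0011] [-0.0041  0.005 ]
```

View pics/w7.png

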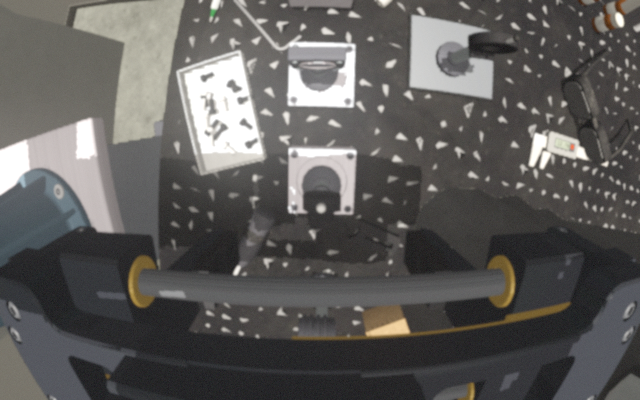

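```bash
python3 -m pendant '[88,0.014,0.06,0,0,0,0,88,0.014,0.16,0,0,0,0,88,0.014,0.26,0,0,0,0,88,0.014,0.36,0,0,0,0,88,0.014,0.44,0,0,0,0,88,0.014,0.5,0,0,0,0,88,0.014,0.532,0,0,0,0,88,0.014,0.532,0,0,0,0,88,0.014,0.532,0,0,0,0]'; python3 to.py .448 .045 .059 -5.2
python3 tool.py -.08 .02 0 w8.png
```

```text
t: 12.8
tcp_pos: [0.4476, 0.0458, 0.0613]
orientation: [-0.477, 0.523, -0.52, 0.478]
contact_force: [-0.2, -1.0, 0.6]
grip_width: 1.0
t 12.80 tcp [0.4476 0.0458 0.0613] grip mm 88.1 F [-0.2 -1.   0.6] | shift [0.0036 0.0116 0.0025] turn [ 0.0003  0.0004 -0.0004] dist mm 2.5
-0.055 145 [-0.0035 -0.0018  0.0001] [-0.0039  0.003 ]
-0.05 776 [-0.0064 -0.0027  0.0037] [-0.01    0.0093]
-0.045 619 [-0.0063 -0.0028  0.0056] [-0.014  0.015]
-0.04 296 [-0.0065 -0.005   0.0035] [-0.0154  0.0144]
-0.035 243 [-0.0065 -0.005  -0.0038] [-0.0144  0.0147]
-0.03 281 [-0.0065 -0.0049 -0.0011] [-0.0129  0.0147]
-0.025 214 [-0.0064 -0.0052 -0.0038] [-0.0102  0.0091]
-0.02 84 [-0.0079 -0.0058 -0.0041] [-0.006   0.0052]
-0.015 158 [-0.0085 -0.0068 -0.0037] [-0.0072  0.0069]
-0.01 7 [-0.0078 -0.0067 -0.0021] [-0.0055  0.0074]
-0.005 30 [-0.0067 -0.0057 -0.0043] [-0.0045  0.0036]
0.0 53 [-0.0065 -0.0054 -0.0027] [-0.0055  0.0051]
0.005 52 [-0.0067 -0.0055 -0.0023] [-0.0056  0.0053]
0.01 43 [-0.0064 -0.0054 -0.002 ] [-0.0059  0.0049]
0.015 341 [-0.0105 -0.0048  0.005 ] [-0.0102  0.0116]
```

View pics/w8.png

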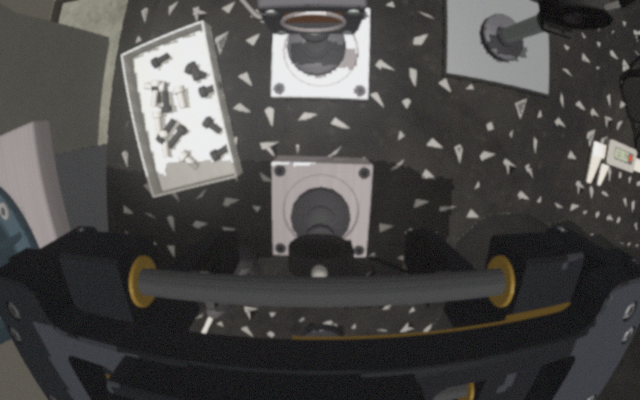

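The lens ring is at (320,255), centred between the jaws. Closing.

```bash
python3 -m pendant '[60,0,0,0,0,0,0,45,0,0,0,0,0,0,25,0,0,0,0,0,0,25,0,0,0,0,0,0,25,0,0,0,0,0,0,25,0,0,0,0,0,0,25,0,0,0,0,0,0,25,0,0,0,0,0,0]' 25; python3 to.py .467 .27 .20 -5.2
python3 - <<'E'
from rig import arm
from h import *
s=arm.state();print(s["tcp_pos"])
p,d=arm.get_image("wrist");W=wcloud(arm,d)
# riser mid & foot centre from wrist
k=(abs(W[...,2]-.033)<.004)&(np.hypot(W[...,0]-.448,W[...,1]-.048)<.05)
print(cv2.minAreaRect(W[k][:,:2].astype(np.float32)))
k=(abs(W[...,2]-.040)<.0025)&(np.hypot(W[...,0]-.448,W[...,1]-.048)<.028)
Q=W[k]; print(k.sum(),Q.min(0).round(4),Q.max(0).round(4),cv2.minEnclosingCircle(Q[:,:2].astype(np.float32)))
E
```

```text
t: 13.65
tcp_pos: [0.4477, 0.0457, 0.0616]
orientation: [-0.477, 0.523, -0.521, 0.478]
contact_force: [-1.0, 0.2, 0.8]
grip_width: 0.342
t 13.65 tcp [0.4477 0.0457 0.0616] grip mm 30.1 F [-1.   0.2  0.8] | shift [-1.1273 -0.6891 -0.0037] turn [ 0.0002  0.0004 -0.0004] dist mm 264.2
[0.44770217 0.04574024 0.06158571]
((0.44876936078071594, 0.05467195436358452), (0.05381351336836815, 0.06657061725854874), 83.6514663696289)
1631 [0.4276 0.0319 0.0375] [0.4673 0.0659 0.0425] ((0.44730862975120544, 0.04596094414591789), 0.020203329622745514)
```

```bash
python3 -m pendant '[25,0,-0.06,0,0,0,0,25,0,-0.16,0,0,0,0,25,0,-0.28,0,0,0,0,25,0,-0.4,0,0,0,0,25,0,-0.52,0,0,0,0,25,0,-0.57,0,0,0,0,25,-0.06,-0.57,0,0,0,0,25,-0.2,-0.57,0,0,0,0,25,-0.35,-0.57,0,0,0,0,25,-0.5,-0.57,0,0,0,0,25,-0.65,-0.57,0,0,0,0,25,-0.8,-0.57,0,0,0,0,25,-0.92,-0.57,0,0,0,0,25,-0.98,-0.57,0,0,0,0,25,-1,-0.57,0,0,0,0,25,-1,-0.57,0,0,0,0]' ; python3 to.py .468 .2712 .175 -5.2
python3 - <<'E'
from rig import arm
from h import *
s=arm.state();print(s["tcp_pos"],s["grip_width"]*88.1)
p,d=arm.get_image("wrist");W=wcloud(arm,d);cv2.imwrite("pics/w9.png",p[:,:,::-1])
for n,zt,c0 in(("high",.048,(.467,.2706)),("low",.018,(.4573,.1576))):
    k=(abs(W[...,2]-zt)<.005)&(np.hypot(W[...,0]-c0[0],W[...,1]-c0[1])<.05)
    print(n,k.sum(),cv2.minAreaRect(W[k][:,:2].astype(np.float32)))
E
```

```text
t: 15.3
tcp_pos: [0.4649, 0.2446, 0.1753]
orientation: [-0.478, 0.523, -0.52, 0.477]
contact_force: [-0.2, 0.3, -2.2]
grip_width: 0.343
t 15.30 tcp [0.4649 0.2446 0.1753] grip mm 30.2 F [-0.2  0.3 -2.2] | shift [-0.1337  0.0016  0.0039] turn [ 0.0004  0.0005 -0.0003] dist mm 26.8
[0.4648833  0.24462242 0.17527787] 30.174440723868734
high 4457 ((0.46807587146759033, 0.27031272649765015), (0.06624668836593628, 0.06614450365304947), 83.34175109863281)
low 98 ((0.4578266441822052, 0.15786246955394745), (0.06542778760194778, 0.06580591201782227), 83.31409454345703)
```

View pics/w9.png

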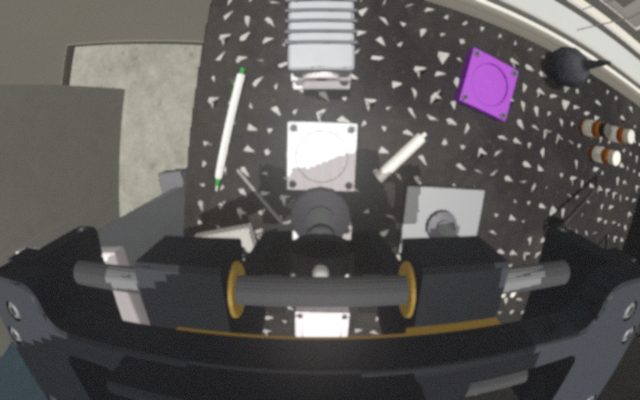

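```bash
python3 -m pendant '[25,-0.06,0,0.002,0,0,0,25,-0.12,0,0.004,0,0,0,25,-0.129,0,0.004,0,0,0,25,-0.129,0.06,0.004,0,0,0,25,-0.129,0.16,0.004,0,0,0,25,-0.129,0.26,0.004,0,0,0,25,-0.129,0.34,0.004,0,0,0,25,-0.129,0.41,0.004,0,0,0,25,-0.129,0.44,0.004,0,0,0,25,-0.129,0.44,0.004,0,0,0,25,-0.129,0.44,0.004,0,0,0]' ; python3 to.py .4681 .2705 .0766 -5.2
cat > foot.py <<'E'
import sys
from h import *
from rig import arm
# foot centre (top face) and riser centre from the wrist: zfoot_top, riser rim z, cx, cy
zf,zr,cx,cy=map(float,sys.argv[1:5])
s=arm.state();p,d=arm.get_image("wrist");W=wcloud(arm,d);cv2.imwrite("pics/"+sys.argv[5],p[:,:,::-1])
h=np.hypot(W[...,0]-cx,W[...,1]-cy)
k=(abs(W[...,2]-zf)<.003)&(h<.028);print("foot",k.sum(),cv2.minEnclosingCircle(W[k][:,:2].astype(np.float32)))
k=(abs(W[...,2]-zr)<.003)&(h<.052);print("riser",k.sum(),cv2.minAreaRect(W[k][:,:2].astype(np.float32)))
print(s["tcp_pos"])
E
python3 foot.py .064 .048 .468 .2705 w10.png
```

```text
t: 16.45
tcp_pos: [0.4684, 0.27, 0.088]
orientation: [-0.477, 0.522, -0.521, 0.478]
contact_force: [0.9, 0.3, -1.5]
grip_width: 0.34
t 16.45 tcp [0.4684 0.27   0.088 ] grip mm 29.9 F [ 0.9  0.3 -1.5] | shift [-0.0022  0.057  -0.0016] turn [ 0.0002  0.0004 -0.0003] dist mm 11.4
foot 1104 ((0.46849629282951355, 0.2703198194503784), 0.02020883373916149)
riser 3664 ((0.46828019618988037, 0.27606260776519775), (0.05668256804347038, 0.06670533865690231), 83.66205596923828)
[0.46839219 0.27001677 0.08798941]
```

View pics/w10.png

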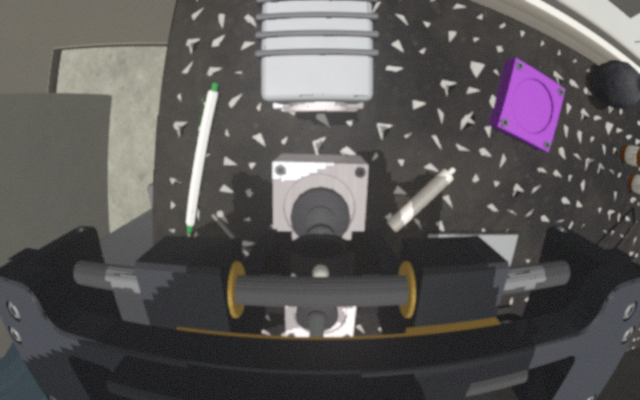

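The foot is over the recess within about 1 mm. Lowering the last 11 mm.

```bash
python3 -m pendant '[25,-0.003,0.015,0,0,0,0,25,-0.003,0.03,0,0,0,0,25,-0.003,0.04,0,0,0,0,25,-0.003,0.048,0,0,0,0,25,-0.003,0.053,0,0,0,0,25,-0.003,0.057,0,0,0,0,25,-0.003,0.057,0,0,0,0]' ; python3 to.py .4681 .2705 .0766 -5.2
```

```text
t: 17.2
tcp_pos: [0.4687, 0.2707, 0.0768]
orientation: [-0.477, 0.522, -0.521, 0.478]
contact_force: [0.1, 0.5, -2.8]
grip_width: 0.342
t 17.20 tcp [0.4687 0.2707 0.0768] grip mm 30.1 F [ 0.1  0.5 -2.8] | shift [ 0.0014  0.0012 -0.0027] turn [ 0.0002  0.0004 -0.0004] dist mm 0.6
```

```bash
python3 -m pendant '[25,0,0.004,0,0,0,0,25,0,0.007,0,0,0,0,25,0,0.007,0,0,0,0]' ; python3 to.py .4681 .2705 .0766 -5.2
```

```text
t: 17.5
tcp_pos: [0.469, 0.271, 0.0766]
orientation: [-0.477, 0.522, -0.521, 0.478]
contact_force: [-2.7, -0.8, 6.0]
grip_width: 0.339
t 17.50 tcp [0.469  0.271  0.0766] grip mm 29.9 F [-2.7 -0.8  6. ] | shift [ 0.0029 -0.0001 -0.0042] turn [ 0.0001  0.0004 -0.0004] dist mm 1.0
```

```bash
python3 -m pendant '[34,0,0,0,0,0,0,40,0,0,0,0,0,0,60,0,0,0,0,0,0,88,0,0,0,0,0,0,88,0,0,0,0,0,0,88,0,-0.08,0,0,0,0,88,0,-0.2,0,0,0,0,88,0,-0.35,0,0,0,0,88,0,-0.48,0,0,0,0,88,0,-0.48,0,0,0,0]'; python3 foot.py .055 .048 .4681 .2705 w11.png; python3 to.py .4573 .158 .17 -5.2
```

```text
t: 18.5
tcp_pos: [0.4716, 0.2716, 0.1766]
orientation: [0.474, -0.521, 0.522, -0.48]
contact_force: [0.8, 0.4, 0.0]
grip_width: 0.998
foot 569 ((0.4668084383010864, 0.2714845836162567), 0.019312076270580292)
riser 1488 ((0.4661174714565277, 0.2705383896827698), (0.06667670607566833, 0.06570997089147568), 83.46295166015625)
[0.47156895 0.27159869 0.17662126]
t 18.55 tcp [0.4703 0.2712 0.1743] grip mm 88.0 F [-0.6  0.  -0.1] | shift [ 0.5695  0.019  -0.015 ] turn [-0.0005  0.0004 -0.0007] dist mm 114.0
```

View pics/w11.png

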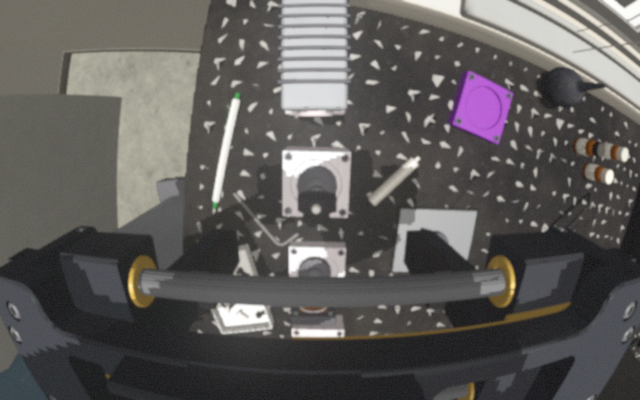

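The lens stands in the recess of riser_high at (316,185), with the foot within about 1 mm of centre. Next is the filter.

```bash
python3 -m pendant '[88,0.06,0,-0.003,0,0,-0.001,88,0.18,0,-0.006,0,0,-0.001,88,0.32,0,-0.01,0,0,-0.001,88,0.46,0,-0.015,0,0,-0.001,88,0.54,0,-0.015,0,0,-0.001,88,0.57,0,-0.015,0,0,-0.001,88,0.57,0,-0.015,0,0,-0.001]'; python3 tool.py 0.0 .12 0 w12.png; python3 foot.py .025 .018 .4578 .158 w12.png;  python3 to.py .4573 .158 .059 -5.2
```

```text
t: 19.25
tcp_pos: [0.4566, 0.157, 0.1728]
orientation: [0.477, -0.521, 0.523, -0.477]
contact_force: [0.4, -0.2, -0.5]
grip_width: 0.996
0.055 790 [-0.0083 -0.0033  0.0022] [-0.0225  0.0172]
0.06 69 [-0.009  -0.0082  0.0039] [-0.0221  0.0167]
0.065 74 [-0.0095 -0.0081 -0.0073] [-0.0228  0.0182]
0.07 48 [-0.0091 -0.0082 -0.0075] [-0.022   0.0181]
0.075 29 [-0.0092 -0.0084 -0.0041] [-0.0226  0.018 ]
0.08 40 [-0.0093 -0.0082 -0.004 ] [-0.0221  0.0188]
0.085 114 [-0.0096 -0.0079 -0.0036] [-0.0201  0.0165]
0.09 161 [-0.0094 -0.0076 -0.0046] [-0.0211  0.0175]
0.095 15 [-0.0092 -0.0086 -0.0083] [-0.0213  0.0137]
0.1 46 [-0.0114 -0.0096 -0.0077] [-0.0077  0.0041]
0.105 8 [-0.0113 -0.0102 -0.0083] [-0.0085  0.0014]
foot 553 ((0.4553890526294708, 0.1605863720178604), 0.01986469328403473)
riser 1528 ((0.4575631022453308, 0.15834078192710876), (0.06639769673347473, 0.06627196073532104), 83.68640899658203)
[0.45684952 0.15762293 0.17303804]
t 19.35 tcp [0.457  0.1581 0.1733] grip mm 88.3 F [-0.1 -0.2 -0.3] | shift [-9.000e-04  5.713e-01  1.000e-04] turn [-0.0004  0.0004  0.0003] dist mm 114.3
```

View pics/w12.png

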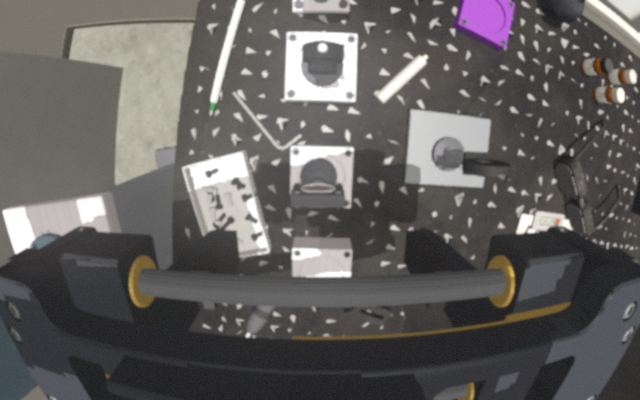

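```bash
python3 -m pendant '[88,-0.015,0.06,-0.011,0,0,0,88,-0.015,0.16,-0.011,0,0,0,88,-0.015,0.26,-0.011,0,0,0,88,-0.015,0.36,-0.011,0,0,0,88,-0.015,0.46,-0.011,0,0,0,88,-0.015,0.53,-0.011,0,0,0,88,-0.015,0.565,-0.011,0,0,0,88,-0.015,0.565,-0.011,0,0,0,88,-0.015,0.565,-0.011,0,0,0]'; python3 tool.py -.08 .0 0 w13.png; python3 to.py .4555 .160 .059 -5.2
```

```text
t: 20.25
tcp_pos: [0.4555, 0.1614, 0.0604]
orientation: [0.477, -0.52, 0.523, -0.478]
contact_force: [0.2, 0.4, 0.4]
grip_width: 0.998
-0.06 328 [-0.0038 -0.0022 -0.0009] [-0.0193  0.0189]
-0.055 817 [-0.0045 -0.0033 -0.0007] [-0.0204  0.0191]
-0.05 376 [-0.0047 -0.0037 -0.0028] [-0.0208  0.0192]
-0.045 266 [-0.0046 -0.0036  0.0005] [-0.021   0.0199]
-0.04 310 [-0.0047 -0.0032  0.0009] [-0.0206  0.0196]
-0.035 350 [-0.0046 -0.      0.001 ] [-0.0208  0.0199]
-0.03 385 [-0.0045 -0.      0.0011] [-0.0205  0.0193]
-0.025 654 [-0.0047 -0.0023  0.0008] [-0.0196  0.0185]
-0.02 234 [-0.0047 -0.0037 -0.0032] [-0.0202  0.0187]
-0.015 147 [-0.0064 -0.0039 -0.0022] [-0.0122  0.0173]
-0.01 116 [-0.0067 -0.0049 -0.0018] [-0.0078  0.0067]
t 20.30 tcp [0.4558 0.1613 0.0608] grip mm 88.0 F [ 0.7 -0.3 -0.6] | shift [ 0.0068  0.009  -0.0011] turn [-0.0006  0.0004  0.0003] dist mm 2.3
```

View pics/w13.png

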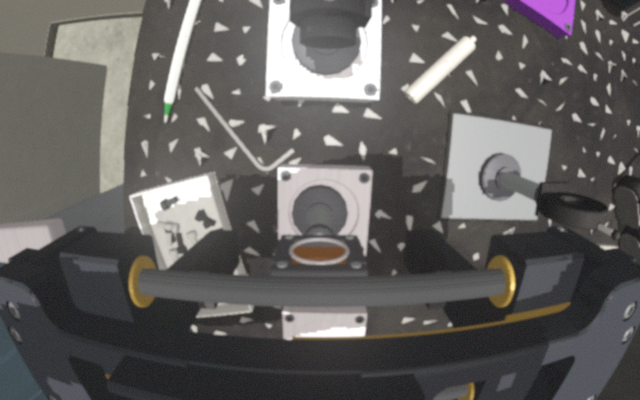

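```bash
python3 -m pendant '[60,0.003,0,0,0,0,0,50,0.003,0,0,0,0,0,33,0.003,0,0,0,0,0,33,0.003,0,0,0,0,0,33,0.003,0,0,0,0,0,33,0.003,0,0,0,0,0]' 25; python3 foot.py .025 .018 .4575 .158 w14.png; python3 to.py .448 .0475 .17 -5.2
```

```text
t: 20.9
tcp_pos: [0.4557, 0.1607, 0.0608]
orientation: [0.477, -0.52, 0.523, -0.478]
contact_force: [-0.2, 0.4, 0.8]
grip_width: 0.475
foot 1492 ((0.4549461305141449, 0.15982598066329956), 0.020138563588261604)
riser 3224 ((0.45823347568511963, 0.16439546644687653), (0.05363944172859192, 0.06580901890993118), 83.29371643066406)
[0.4557097  0.16070764 0.06081713]
t 20.95 tcp [0.4556 0.1607 0.0608] grip mm 41.6 F [-0.7 -0.7  1.3] | shift [ 0.5682 -0.545   0.0135] turn [-0.0005  0.0004  0.0003] dist mm 157.5
```

```bash
python3 -m pendant '[33,0,-0.06,0,0,0,0,33,0,-0.16,0,0,0,0,33,0,-0.26,0,0,0,0,33,0,-0.3,0,0,0,0,33,0.05,-0.3,0.001,0,0,0,33,0.15,-0.3,0.003,0,0,0,33,0.27,-0.3,0.006,0,0,0,33,0.39,-0.3,0.009,0,0,0,33,0.49,-0.3,0.012,0,0,0,33,0.55,-0.3,0.013,0,0,0,33,0.56,-0.3,0.013,0,0,0,33,0.56,-0.3,0.013,0,0,0]'; python3 foot.py .085 .033 .448 .0485 w15.png; python3 to.py .4485 .049 .0758 -5.2
```

```text
t: 22.15
tcp_pos: [0.4479, 0.049, 0.1206]
orientation: [0.477, -0.521, 0.523, -0.477]
contact_force: [0.2, -0.2, -2.0]
grip_width: 0.476
foot 1498 ((0.4473347067832947, 0.04838287830352783), 0.02013389579951763)
riser 2750 ((0.44836390018463135, 0.04878966137766838), (0.06725604087114334, 0.06558430194854736), 83.2081069946289)
[0.44787628 0.04895296 0.12058998]
t 22.20 tcp [0.448  0.0494 0.1207] grip mm 41.6 F [ 0.2 -0.4 -2. ] | shift [0.0012 0.2245 0.0023] turn [-0.0004  0.0004  0.0002] dist mm 44.9
```

View pics/w15.png

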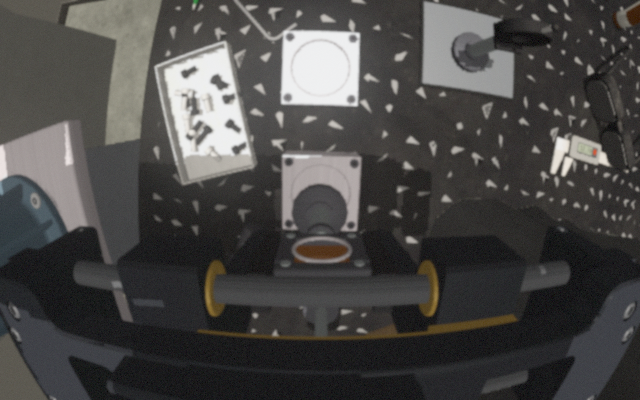

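The filter foot is over riser_mid's recess within about 1 mm. Lowering it.

```bash
python3 -m pendant '[33,0,0.05,0.005,0,0,0,33,0,0.1,0.005,0,0,0,33,0,0.15,0.005,0,0,0,33,0,0.18,0.005,0,0,0,33,0,0.2,0.005,0,0,0,33,0,0.21,0.005,0,0,0,33,0,0.22,0.005,0,0,0,33,0,0.22,0.005,0,0,0]'; python3 to.py .4485 .049 .0758 -5.2
```

```text
t: 23.0
tcp_pos: [0.4491, 0.0492, 0.0767]
orientation: [0.477, -0.521, 0.523, -0.478]
contact_force: [-0.3, -0.4, -2.5]
grip_width: 0.469
t 23.00 tcp [0.4491 0.0492 0.0767] grip mm 41.3 F [-0.3 -0.4 -2.5] | shift [ 0.0011  0.0043 -0.003 ] turn [-0.0004  0.0004  0.0002] dist mm 1.1
```

```bash
python3 -m pendant '[33,0,0.005,0,0,0,0,33,0,0.009,0,0,0,0,33,0,0.009,0,0,0,0]'; python3 to.py .4485 .049 .0758 -5.2
```

```text
t: 23.3
tcp_pos: [0.4496, 0.0491, 0.0758]
orientation: [0.477, -0.52, 0.523, -0.478]
contact_force: [-2.4, 0.3, 4.4]
grip_width: 0.476
t 23.30 tcp [0.4496 0.0491 0.0758] grip mm 41.9 F [-2.4  0.3  4.4] | shift [ 0.0008 -0.0003 -0.0056] turn [-0.0006  0.0004  0.0002] dist mm 1.1
```

```bash
python3 -m pendant '[46,0,0,0,0,0,0,52,0,0,0,0,0,0,70,0,0,0,0,0,0,88,0,0,0,0,0,0,88,0,0,0,0,0,0,88,0,-0.08,0,0,0,0,88,0,-0.2,0,0,0,0,88,0,-0.35,0,0,0,0,88,0,-0.48,0,0,0,0,88,0,-0.48,0,0,0,0]'; python3 foot.py .040 .033 .448 .0485 w16.png; python3 to.py .606 .172 .17 -5.2
```

```text
t: 24.3
tcp_pos: [0.4519, 0.0489, 0.1754]
orientation: [0.475, -0.518, 0.525, -0.479]
contact_force: [-0.7, -0.1, 0.2]
grip_width: 0.998
foot 608 ((0.44710516929626465, 0.0488194115459919), 0.0196804441511631)
riser 1176 ((0.446633517742157, 0.04913307726383209), (0.06638111919164658, 0.06622467935085297), 82.98811340332031)
[0.45187237 0.04891315 0.17535718]
t 24.35 tcp [0.4506 0.0491 0.1732] grip mm 88.1 F [ 0.2  0.1 -0.1] | shift [-0.6806  0.0203  0.7198] turn [-0.0012  0.0004  0.0003] dist mm 198.2
```

View pics/w16.png

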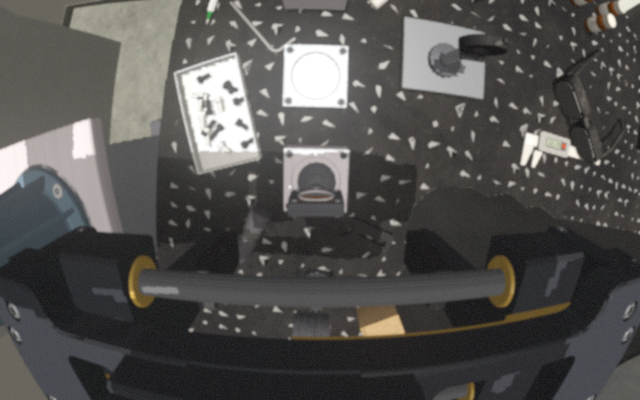

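The filter is seated on riser_mid at (316,180), foot within 1 mm of the riser centre. Back to the iris on the mat.

```bash
python3 -m pendant '[88,-0.08,0,0.08,-0.001,0,0,88,-0.2,0,0.21,-0.001,0,0,88,-0.34,0,0.36,-0.001,0,0,88,-0.48,0,0.51,-0.001,0,0,88,-0.6,0,0.64,-0.001,0,0,88,-0.67,0,0.71,-0.001,0,0,88,-0.68,0,0.72,-0.001,0,0,88,-0.68,0,0.72,-0.001,0,0]'; python3 tool.py 0.03 .16 0 w17.png; python3 to.py .606 .172 .0645 -5.2
```

```text
t: 25.15
tcp_pos: [0.6049, 0.1718, 0.1719]
orientation: [0.479, -0.521, 0.521, -0.476]
contact_force: [0.3, -0.0, 0.1]
grip_width: 0.998
0.035 42 [0.0004 0.002  0.0046] [-0.0024  0.0025]
0.04 8 [0.0007 0.0012 0.0019] [-0.001   0.0012]
0.05 373 [-0.0054 -0.0008  0.0048] [-0.0101  0.0107]
0.055 238 [-0.0054 -0.0016  0.0045] [-0.0164  0.0174]
0.06 207 [-0.0059 -0.0048  0.004 ] [-0.0192  0.0201]
0.065 89 [-0.0059 -0.0046  0.0039] [-0.0212  0.022 ]
0.07 44 [-0.0057 -0.0054 -0.0049] [-0.0212  0.0221]
0.075 40 [-0.0054 -0.0051 -0.0034] [-0.0202  0.021 ]
0.08 167 [-0.0061 -0.0047 -0.0012] [-0.0182  0.0187]
0.085 54 [-0.0059 -0.0055 -0.0029] [-0.0173  0.0158]
0.09 217 [-0.0112 -0.0079 -0.0051] [-0.0126  0.0126]
0.095 25 [-0.0111 -0.0109 -0.0062] [-0.0114  0.0123]
0.12 5 [-0.0073 -0.0063 -0.006 ] [0.0005 0.0023]
0.125 9 [-0.0068 -0.0062 -0.0052] [-0.0025  0.0034]
0.13 13 [-0.0068 -0.0062 -0.0039] [-0.0035  0.0054]
0.135 10 [-0.0068 -0.0064 -0.0033] [-0.0046  0.0033]
0.14 6 [-0.0066 -0.0056 -0.0022] [-0.0014  0.0066]
0.145 13 [-0.0074 -0.0059 -0.003 ] [-0.0045  0.0064]
0.15 34 [-0.0096 -0.0057  0.0001] [-0.0074  0.0079]
0.155 470 [-0.0186 -0.0084  0.004 ] [-0.0176  0.0184]
t 25.20 tcp [0.6047 0.1714 0.1724] grip mm 87.8 F [-0.2  0.1 -0.6] | shift [-0.0049  0.5396  0.0072] turn [0.0003 0.0004 0.0004] dist mm 107.9
```

View pics/w17.png

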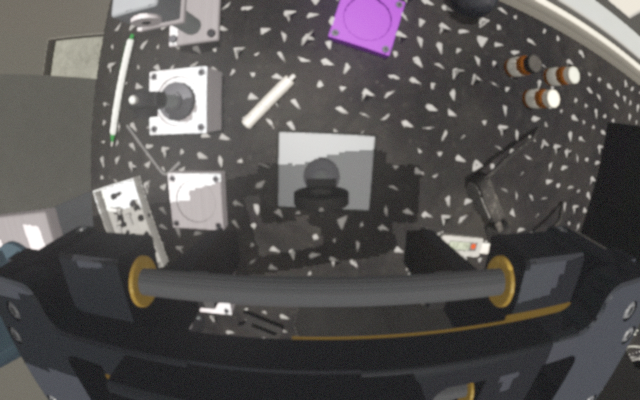

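```bash
python3 -m pendant '[88,0,0.06,0.002,0,0,0,88,0,0.16,0.002,0,0,0,88,0,0.26,0.002,0,0,0,88,0,0.36,0.002,0,0,0,88,0,0.44,0.002,0,0,0,88,0,0.51,0.002,0,0,0,88,0,0.54,0.002,0,0,0,88,0,0.54,0.002,0,0,0,88,0,0.54,0.002,0,0,0]'; python3 tool.py -.08 0 0 w18.png; python3 to.py .606 .172 .0645 -5.2
```

```text
t: 26.1
tcp_pos: [0.6054, 0.1712, 0.065]
orientation: [0.478, -0.521, 0.522, -0.477]
contact_force: [1.1, 0.5, 0.4]
grip_width: 0.998
-0.06 60 [-0.0054 -0.0038 -0.0012] [-0.0049  0.0054]
-0.055 901 [-0.0059 -0.0035  0.001 ] [-0.0139  0.0126]
-0.05 695 [-0.0061 -0.0051  0.0029] [-0.0184  0.0173]
-0.045 530 [-0.0062 -0.0053  0.0029] [-0.0211  0.0203]
-0.04 278 [-0.0063 -0.0055  0.0015] [-0.022   0.0214]
-0.035 218 [-0.0062 -0.0055 -0.0009] [-0.0221  0.0209]
-0.03 453 [-0.0062 -0.0049 -0.0004] [-0.0208  0.02  ]
-0.025 512 [-0.006  -0.0047  0.0035] [-0.0183  0.0168]
-0.02 229 [-0.0062 -0.0057 -0.0049] [-0.0164  0.0147]
-0.015 640 [-0.0118 -0.0087 -0.0053] [-0.013   0.0119]
-0.01 13 [-0.0114 -0.0113 -0.0112] [-0.0097  0.0108]
t 26.15 tcp [0.6057 0.1712 0.0654] grip mm 87.9 F [ 0.1 -0.3  0.4] | shift [-0.0041  0.0044  0.0013] turn [-0.      0.0004  0.0004] dist mm 1.2
```

Centred. Gripping, then measuring the foot.

```bash
python3 -m pendant '[60,0,0,0,0,0,0,50,0,0,0,0,0,0,35,0,0,0,0,0,0,35,0,0,0,0,0,0,35,0,0,0,0,0,0,35,0,0,0,0,0,0]' 25; python3 foot.py .013 .003 .606 .172 w19.png; python3 to.py .4580 .1584 .13 -5.2
```

```text
t: 26.75
tcp_pos: [0.6056, 0.1712, 0.0654]
orientation: [0.478, -0.521, 0.522, -0.477]
contact_force: [0.0, 0.3, 1.6]
grip_width: 0.488
foot 1257 ((0.6052330732345581, 0.17223812639713287), 0.020040389150381088)
riser 8384 ((0.6068688035011292, 0.18180139362812042), (0.08416344970464706, 0.10373245179653168), 85.67284393310547)
[0.60556363 0.17119682 0.06537272]
t 26.80 tcp [0.6055 0.1712 0.0654] grip mm 42.8 F [-0.3 -0.1  1.1] | shift [ 0.1296 -0.3226 -0.7293] turn [0.     0.0004 0.0004] dist mm 161.6
```

```bash
python3 -m pendant '[35,0,-0.06,0,0,0,0,35,0,-0.16,0,0,0,0,35,0,-0.26,0,0,0,0,35,0,-0.3,0,0,0,0,35,0.01,-0.3,-0.06,0,0,0,35,0.03,-0.3,-0.17,0,0,0,35,0.055,-0.3,-0.3,0,0,0,35,0.08,-0.3,-0.43,0,0,0,35,0.1,-0.3,-0.56,0,0,0,35,0.12,-0.3,-0.66,0,0,0,35,0.13,-0.3,-0.71,0,0,0,35,0.134,-0.3,-0.727,0,0,0,35,0.134,-0.3,-0.727,0,0,0,35,0.134,-0.3,-0.727,0,0,0]'; python3 foot.py .073 .018 .458 .1584 w20.png; python3 to.py .4583 .1574 .0774 -5.2
```

```text
t: 28.2
tcp_pos: [0.4594, 0.1574, 0.1258]
orientation: [0.478, -0.521, 0.522, -0.477]
contact_force: [0.3, 0.6, -2.9]
grip_width: 0.485
foot 1245 ((0.4590998589992523, 0.15835733711719513), 0.02003122679889202)
riser 2396 ((0.45762908458709717, 0.15781420469284058), (0.0661536231637001, 0.06624893844127655), 83.45071411132812)
[0.45942821 0.15743152 0.12580427]
t 28.25 tcp [0.4594 0.1574 0.1257] grip mm 42.6 F [ 0.1  0.6 -2.5] | shift [-1.000e-04  2.416e-01 -5.600e-03] turn [-0.0001  0.0004  0.0003] dist mm 48.3
```

View pics/w20.png

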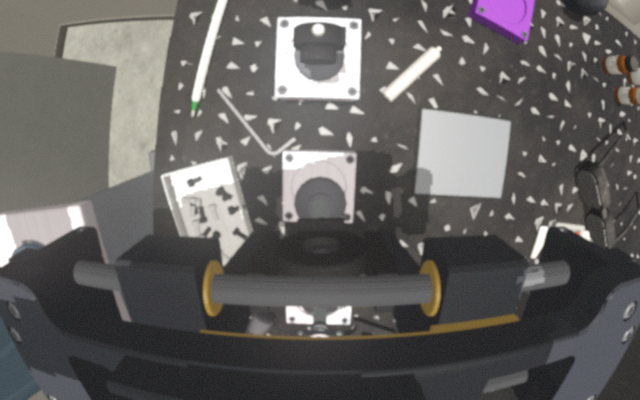

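```bash
python3 -m pendant '[35,0.002,0.05,-0.007,0,0,0,35,0.002,0.1,-0.007,0,0,0,35,0.002,0.15,-0.007,0,0,0,35,0.002,0.19,-0.007,0,0,0,35,0.002,0.21,-0.007,0,0,0,35,0.002,0.225,-0.007,0,0,0,35,0.002,0.235,-0.007,0,0,0,35,0.002,0.238,-0.007,0,0,0,35,0.002,0.238,-0.007,0,0,0]'; python3 to.py .4583 .1574 .0772 -5.2
```

```text
t: 29.15
tcp_pos: [0.4582, 0.1571, 0.0783]
orientation: [0.478, -0.521, 0.522, -0.477]
contact_force: [0.2, -0.1, -3.1]
grip_width: 0.491
t 29.15 tcp [0.4582 0.1571 0.0783] grip mm 43.2 F [ 0.2 -0.1 -3.1] | shift [-0.0017  0.0056  0.0004] turn [-0.0002  0.0004  0.0003] dist mm 1.2
```

```bash
python3 -m pendant '[35,0,0.005,0,0,0,0,35,0,0.009,0,0,0,0,35,0,0.009,0,0,0,0]'; python3 to.py .4583 .1574 .0772 -5.2
```

```text
t: 29.45
tcp_pos: [0.4587, 0.1572, 0.0773]
orientation: [0.477, -0.521, 0.523, -0.477]
contact_force: [-0.8, -0.0, 4.0]
grip_width: 0.491
t 29.45 tcp [0.4587 0.1572 0.0773] grip mm 43.3 F [-0.8 -0.   4. ] | shift [-0.0009  0.0004 -0.0018] turn [-0.0003  0.0004  0.0003] dist mm 0.4
```

```bash
python3 -m pendant '[47,0,0,0,0,0,0,53,0,0,0,0,0,0,70,0,0,0,0,0,0,88,0,0,0,0,0,0,88,0,0,0,0,0,0,88,0,-0.08,0,0,0,0,88,0,-0.2,0,0,0,0,88,0,-0.35,0,0,0,0,88,0,-0.55,0,0,0,0,88,0,-0.75,0,0,0,0,88,0,-0.75,0,0,0,0]'; python3 foot.py .025 .018 .458 .1584 w21.png; python3 to.py .25 -.1 .23 -5.2
```

```text
t: 30.55
tcp_pos: [0.4619, 0.1579, 0.2333]
orientation: [0.474, -0.518, 0.525, -0.48]
contact_force: [0.5, 0.9, 0.7]
grip_width: 0.998
foot 209 ((0.4559292197227478, 0.15811143815517426), 0.019144069403409958)
riser 451 ((0.4549866318702698, 0.15822958946228027), (0.0658220425248146, 0.0654604509472847), 83.77818298339844)
[0.46185117 0.15789543 0.23329843]
t 30.60 tcp [0.4604 0.1577 0.2303] grip mm 87.9 F [-1.   0.9 -0.1] | shift [ 1.3761 -0.0054 -0.9342] turn [-0.0013  0.0004  0.0001] dist mm 332.7
```

View pics/w21.png

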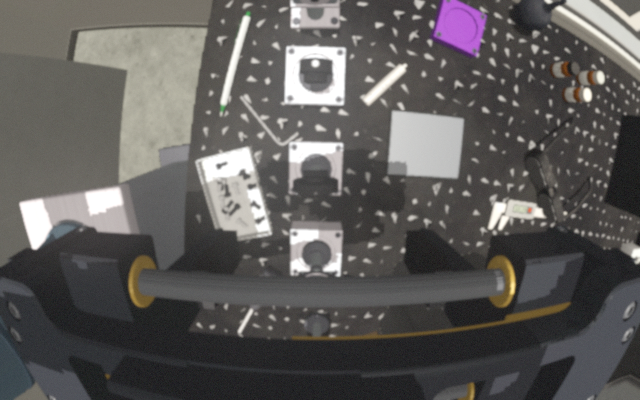

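All three stand on the line in this view. I'll clear the arm away and check from the fixed cameras.

```bash
python3 -m pendant '[88,0.15,-0.1,-0.15,-0.001,0,0,88,0.3,-0.2,-0.3,-0.001,0,0,88,0.5,-0.2,-0.45,-0.001,0,0,88,0.7,-0.2,-0.55,-0.001,0,0,88,0.9,-0.2,-0.6,-0.001,0,0,88,1,-0.2,-0.6,-0.001,0,0,88,1,-0.2,-0.6,-0.001,0,0,88,1,-0.2,-0.6,-0.001,0,0]'; python3 -m pendant '[88,0.3,0,-0.1,0,0,0,88,0.6,0,-0.2,0,0,0,88,0.8,0,-0.2,0,0,0,88,1,0,-0.2,0,0,0,88,1,0,-0.2,0,0,0,88,1,0,-0.2,0,0,0]'
python3 - <<'E'
from rig import arm
from h import *
for cam in("top","side"):
    p,d=arm.get_image(cam); W=cloud(arm,cam,d)
    cr=p[150:290,180:480] if cam=="top" else p[185:330,230:450]
    f=2.6 if cam=="top" else 3.5
    cv2.imwrite(f"pics/end_{cam}.png",cv2.resize(cr[:,:,::-1],None,fx=f,fy=f,interpolation=cv2.INTER_CUBIC))
    for n in ("iris_center","filter_center","lens_center"):
        print(cam,n,[(np.round(x["centre"],4).tolist(),round(x["confidence"],2)) for x in arm.landmark_of(cam,n)[:2]])
    for n,lo,hi,c in(("lens",.1,.124,(.467,.27)),("iris",.09,.131,(.457,.158)),("filter",.09,.13,(.448,.048))):
        k=(W[...,2]>lo)&(W[...,2]<hi)&(np.hypot(W[...,0]-c[0],W[...,1]-c[1])<.035)
        Q=W[k][:,:2]; r=cv2.minAreaRect(Q.astype(np.float32)); print(n,len(Q),r)
print(arm.state()["t"],arm.state()["contact_force"])
E
```

```text
t: 31.4
tcp_pos: [0.3225, -0.0307, 0.2684]
orientation: [-0.477, 0.522, -0.522, 0.477]
contact_force: [0.1, -0.0, -0.1]
grip_width: 1.002
t: 32.0
tcp_pos: [0.2648, -0.2259, 0.2674]
orientation: [-0.476, 0.523, -0.521, 0.477]
contact_force: [0.6, 0.1, -0.2]
grip_width: 0.996
top iris_center [([0.4596, 0.1584, 0.1097], 0.85)]
top filter_center [([0.4512, 0.0493, 0.1123], 0.87), ([0.4524, 0.153, 0.0025], 0.42)]
top lens_center [([0.4661, 0.2696, 0.1065], 0.86)]
lens 135 ((0.4690166413784027, 0.26411309838294983), (0.021145131438970566, 0.029716549441218376), 86.39109802246094)
iris 130 ((0.45812106132507324, 0.155696839094162), (0.02060321718454361, 0.0444917231798172), 85.17317962646484)
filter 153 ((0.44840362668037415, 0.04677722975611687), (0.011854873038828373, 0.0419699028134346), 84.6355972290039)
side iris_center [([0.4563, 0.156, 0.1087], 0.86)]
side filter_center [([0.4495, 0.0503, 0.1075], 0.55), ([0.4724, 0.271, 0.1072], 0.46)]
side lens_center [([0.47, 0.2736, 0.1064], 0.96)]
lens 184 ((0.4675370156764984, 0.26812806725502014), (0.022193944081664085, 0.03226010501384735), 82.92512512207031)
iris 276 ((0.4580196142196655, 0.16224613785743713), (0.015829071402549744, 0.04475865513086319), 89.43668365478516)
filter 300 ((0.4481517970561981, 0.051498815417289734), (0.012914417311549187, 0.04450100287795067), 85.7372817993164)
32.4 [ 0.04611541 -0.33224391 -0.4299881 ]
```

View pics/end_top.png

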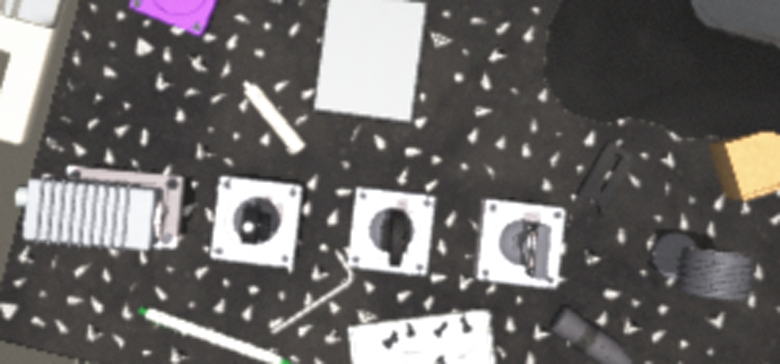

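View pics/end_side.png

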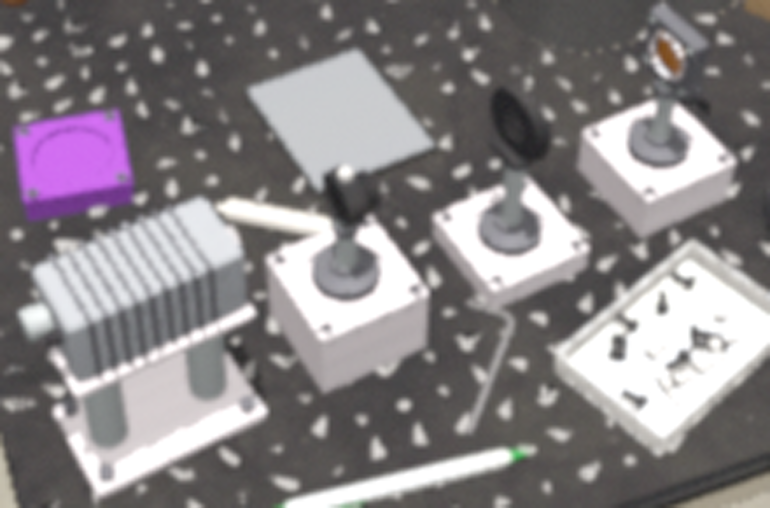

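The lens, iris and filter stand upright in the recesses, with the landmark heights at 0.107–0.112 m. The yaws match the beam at about −5°.

```bash
python3 -c "
from rig import arm
print(arm.job_done())"
```

```text
the job is handed in; nothing more can be done
None
```

I swapped the three optics and handed the job in; the arm finished at about 32 s of the 102 s allowed. The iris was parked on the mat while the lens went to riser_high and the filter to riser_mid. The iris then went to riser_low.

**Last checks:**
- **Position:** the wrist camera put each foot within about 1 mm of its riser's centre, seated in the recess. The top and side pictures show all three upright.
- **Height:** the networks put the optic centres at 0.107–0.112 m, against 0.110 m for the beam.
- **Facing:** in the top view the iris and filter turn about 5° from the world axes, the same as the line and the laser head. The side view agreed for the filter but read the iris as about 0.6°. The lens read 3.6° and 7.1° in the two views.

**What disagreed or went wrong:**
- **First grip:** the first grip on the iris was too high, because the fingertips measured about 33 mm further back than the tool description says. I let go, went 30 mm lower and regripped. Nothing tipped or shifted.
- **Camera offset:** the top and side cameras differ by about 4 mm along the beam, so I relied on the wrist camera for placing.
- **Riser angle:** the risers' own edges read 1–2° more turned than the line through their centres. I aligned the optics to the line and the laser.

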